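Change over the drone battery packs at the charging hub

ROBOT

A 6-joint arm with a two-finger parallel gripper is mounted at the origin on the work surface. World frame = base frame: x ahead of the robot, y to its left, z up, the work surface at z = 0. Lengths are in m, angles in rad, forces in N, time in s.
With the tool pointing down it reaches from about 0.25 to 0.8 m from the base axis. Payload 8.5 kg.
Tool frame: the origin (TCP) lies on the mounting face of the last link; the fingertips stand 173 mm ahead of it and the grasp point (between the pads) lies 155 mm ahead of it (env.tcp_to_tips is the distance from the TCP to the fingertips, in m); z points along the fingers, y is the direction in which the jaws open and shut (so a half turn about z gives the same grasp; the last joint's range is limited). The gripper opens to 85 mm and grips with 20 to 120 N. Pads are 22 mm wide; open, the fingers measure 114 mm over their backs; the gripper's body (76 mm by 85 mm) begins 54 mm behind the grasp point. The pads swing forward as they close: fully open they stand 13 mm farther back than shut.
Start: joints at [1.132, 0.238, -0.013, 1.319, 0, 1.571], TCP at [0.223, 0.475, 0.405] pointing down, gripper open.
Joint ranges: [-2.66, 2.66], [-1.03, 1.9], [-1.14, 1.46], [-1.82, 2.27], [-1.45, 1.34], [-3.14, 3.14]. Speed limits (rad/s): [2.22, 2.22, 2.79, 3.14, 3.14, 3.14].

INTERFACE

Orientations are given as a 3x3 rotation matrix whose columns are the frame's x, y, z axes.
In Python, from plant import observe, viewer, workorder, env gives the robot as it stands.
- The arm moves only by the tool arm_command, never from a script. Its argument "plan" is a list of rows, each an object with "delta_pos": the shift along the tool's x, y, z in cm, a list of three; "angular": the turn, a rotation vector about the tool's x, y, z in rad, a list of three. A call has exactly 8 rows; each row is the pose to reach, as a shift and turn from the pose measured when the call began, along the tool's axes at that moment; what a row does not reach only later rows make up. A row lasts 1/8 s, in which the tool goes at most 62.5 mm and 10.7 degrees, less where a joint would pass 70% of its speed; a pose out of reach is approached as far as the arm can. A call with a gripper value outside its range is refused whole. "hand" is the opening, from 0 (shut) to 1 (fully open), set as the call begins (left out, the last holds). The fingers move at their own pace and stop on an object; "newtons" is the grip in N (left out, the last holds). Time passes only in rows, so rows that repeat a pose let the fingers close, or fill a call up. It gives the time, the measured TCP pose, the force and the opening at its end, in the units of the state.
- observe(): the state, without advancing time (a new reading comes with each control period).
- viewer.get_image(name): name is "scene" or "top" or "wrist"; returns a dict with "pixels" (384x512x3 uint8, red, green, blue), "intrinsics" (3x3 intrinsics, pixels), "world_to_cam" (4x4, takes a point from world to camera coordinates). Camera axes: x right, y down, z forward; pixel columns grow to the right and rows downward; lengths in m; the calibration is good to about 2 mm. The wrist camera is an equidistant fisheye: a pixel r from the principal point sees the ray r / f radians off the axis. A picture is of the moment at which its call begins. There is no depth.
- workorder.hand_in(): hands the job in, once; it reports no verdict.
The state is a dict: "time": time; "joint_pos": joint angles; "joint_vel": joint speeds; "effort": joint torques, N m; "tool_pos": TCP position; "tool_rot": TCP orientation; "ft_force": force on the tool from outside, world axes, zero at the start; "wrist_torque": the same for the moment, N m; "width": opening from 0.0 (shut) to 1.0 (fully open).
Only numpy, scipy, OpenCV 4.12 (cv2) and the standard library are available. Lean on these libraries where they do the work, as an engineer would, in place of code of your own. Each camera call takes 0.05 s, during which the arm holds its last target.

TASK

Do the battery changeover: switch the charging hub off first, then take the charged packs that are in the hub and stand them in free pockets of the carrying caddy, and stand the sound empty packs from the bench fully down in hub bays - but any pack with swollen sides must not be charged: hold it only by its flat narrow sides and stand it upright in the steel safety box. When every pack is in its place switch the hub on again; leave the packs that are already in the caddy there, and do not disturb the tools and parts lying about.

Things in the scene. Friction and masses are not known exactly. Their poses are not given: they have to be found in the camera images.
- hub: Charging hub, fixed: white block with four open upright bays in a row along its y axis and, at its +y end, a lower deck with the main switch. Origin: on the bench (z = 0), under the line of the bays; -x is its front. Bay block: 92 mm (x), y -141 to +111 mm, 72 mm high; deck: y +111 to +187 mm, 42 mm high.
- hub_bay0 (a point): Centre of the mouth of bay 0, 72 mm above the bench, axes as the hub's. Bays 0 to 3: hub x = 0, y = -100, -43, 14, 71 mm. Each is 62 (x) by 44 (y) mm, 50 mm deep, mouth flared by 5 mm all round over its top 10 mm. A sound pack stands in it with narrow sides facing hub +-x, underside on the bay floor 22 mm above the bench, its upper 50 mm sticking out.
- hub_switch (a joint): Main switch, a stiff paddle 55 mm long, 30 mm wide (hub y), 9 mm thick; stays where left; 2 to 3 N at the tip moves it. 0 = OFF, leaning 0.5 rad to the hub's front (-x); 1.0 = ON, leaning 0.5 rad to its back (+x). Pivot axis parallel to hub y, through hub x = 0, y = 149, z = 42 mm. Push it across with closed fingers.
- hub_switch_tip (a point): Middle of the paddle's top edge, 55 mm from its pivot, 90 mm above the bench at both ends of the swing and 97 mm half way.
- caddy: Carrying caddy for charged packs: loose, black shell with grey foam, 104 x 226 x 60 mm, about 1 kg, flat on the bench, with three open upright pockets in a row along its y axis. Rope-like grips stick out 17 mm at both ends. Origin: centre of its underside.
- caddy_pocket0 (a point): Centre of the mouth of pocket 0, 60 mm above the bench, axes as the caddy's. Pockets 0 to 2: caddy x = 0, y = -62, 0, 62 mm. Each is 62 (x) by 44 (y) mm, 43 mm deep, mouth flared by 5 mm all round over its top 10 mm. A pack stands in it with narrow sides facing caddy +-x, underside 17 mm above the bench.
- safebox: Open steel box for damaged packs, fixed, 152 x 152 mm outside, 55 mm high, walls and floor 4 mm. Origin: centre of its underside. Two swollen packs fit upright, 36 mm to either side of the centre along its y axis, narrow sides facing its +-x.
- hubpack1: Charged pack that stands in hub bay 0 at the start. Plain grey hard-shell battery pack, 54 x 36 x 100 mm (x, y, z), 190 to 310 g. Origin: centre of its underside, z up. Narrow ribbed sides face its own +-x (54 mm apart), broad flat faces +-y (36 mm). It may be used turned by half a turn about z. Absent in some starts.
- hubpack2: Charged pack that stands in hub bay 1 at the start. Plain grey hard-shell battery pack, 54 x 36 x 100 mm (x, y, z), 190 to 310 g. Origin: centre of its underside, z up. Narrow ribbed sides face its own +-x (54 mm apart), broad flat faces +-y (36 mm). It may be used turned by half a turn about z. Absent in some starts.
- hubpack3: Charged pack that stands in hub bay 2 at the start. Plain grey hard-shell battery pack, 54 x 36 x 100 mm (x, y, z), 190 to 310 g. Origin: centre of its underside, z up. Narrow ribbed sides face its own +-x (54 mm apart), broad flat faces +-y (36 mm). It may be used turned by half a turn about z. Absent in some starts.
- hubpack4: Charged pack that stands in hub bay 3 at the start. Plain grey hard-shell battery pack, 54 x 36 x 100 mm (x, y, z), 190 to 310 g. Origin: centre of its underside, z up. Narrow ribbed sides face its own +-x (54 mm apart), broad flat faces +-y (36 mm). It may be used turned by half a turn about z. Absent in some starts.
- caddypack1: Charged pack that stands in caddy pocket 0 at the start and stays there. Plain grey hard-shell battery pack, 54 x 36 x 100 mm (x, y, z), 190 to 310 g. Origin: centre of its underside, z up. Narrow ribbed sides face its own +-x (54 mm apart), broad flat faces +-y (36 mm). It may be used turned by half a turn about z. Absent in some starts.
- caddypack2: Charged pack that stands in caddy pocket 1 at the start and stays there. Plain grey hard-shell battery pack, 54 x 36 x 100 mm (x, y, z), 190 to 310 g. Origin: centre of its underside, z up. Narrow ribbed sides face its own +-x (54 mm apart), broad flat faces +-y (36 mm). It may be used turned by half a turn about z. Absent in some starts.
- flat1: Empty sound pack standing upright on the bench at the start. Plain grey hard-shell battery pack, 54 x 36 x 100 mm (x, y, z), 190 to 310 g. Origin: centre of its underside, z up. Narrow ribbed sides face its own +-x (54 mm apart), broad flat faces +-y (36 mm). It may be used turned by half a turn about z. Absent in some starts.
- flat2: Empty sound pack standing upright on the bench at the start. Plain grey hard-shell battery pack, 54 x 36 x 100 mm (x, y, z), 190 to 310 g. Origin: centre of its underside, z up. Narrow ribbed sides face its own +-x (54 mm apart), broad flat faces +-y (36 mm). It may be used turned by half a turn about z. Absent in some starts.
- flat3: Empty sound pack standing upright on the bench at the start. Plain grey hard-shell battery pack, 54 x 36 x 100 mm (x, y, z), 190 to 310 g. Origin: centre of its underside, z up. Narrow ribbed sides face its own +-x (54 mm apart), broad flat faces +-y (36 mm). It may be used turned by half a turn about z. Absent in some starts.
- flat4: Empty sound pack standing upright on the bench at the start. Plain grey hard-shell battery pack, 54 x 36 x 100 mm (x, y, z), 190 to 310 g. Origin: centre of its underside, z up. Narrow ribbed sides face its own +-x (54 mm apart), broad flat faces +-y (36 mm). It may be used turned by half a turn about z. Absent in some starts.
- puffed1: Swollen pack, upright on the bench at the start. Grey shell 54 x 36 x 100 mm (x, y, z), 190 to 310 g, origin: centre of its underside. Both broad faces (+-y) bulge like pillows: 61 mm thick at mid-height, 36 mm at the top and bottom edges; fits no bay. The narrow ribbed sides (+-x) stay flat, 54 mm apart. Absent in some starts.
- puffed2: Swollen pack, upright on the bench at the start. Grey shell 54 x 36 x 100 mm (x, y, z), 190 to 310 g, origin: centre of its underside. Both broad faces (+-y) bulge like pillows: 61 mm thick at mid-height, 36 mm at the top and bottom edges; fits no bay. The narrow ribbed sides (+-x) stay flat, 54 mm apart. Absent in some starts.
- motor: Bystander: brushless motor, 40 mm across, 46 mm high, standing on the bench.
- tape: Bystander: roll of tape lying flat, 72 mm across, 19 mm high.
- propeller: Bystander: three-bladed propeller lying flat, about 126 mm across.
- screwdriver: Bystander: screwdriver lying on the bench, 170 mm long.
Things that resemble listed ones, but are neither listed nor needed, are in the scene too. Leave any yellow look-alike of the hubpack3 alone.

How it is judged:
On the way, in this order (a step that is already met when the one before it is completed fails the run):
1. the hub is switched off before any pack is taken out of it (value of joint hub_switch below 0.15 rad and distance of each of hubpack1, hubpack2, hubpack3, hubpack4 from where it was at the start of the episode below 0.02 m), for 0.2 s.
2. every pack stands in its place, released, with the hub still off (value of joint hub_switch below 0.15 rad and (y of flat1 in the frame of hub between -0.108 and -0.092 m or y of flat1 in the frame of hub between -0.051 and -0.035 m or y of flat1 in the frame of hub between 0.006 and 0.022 m or y of flat1 in the frame of hub between 0.063 and 0.079 m) and x of flat1 in the frame of hub between -0.008 and 0.008 m and z of each of flat1, flat2, flat3, flat4 in the frame of hub below 0.027 m and angle between each of flat1, flat2, flat3, flat4, hubpack1, hubpack2, hubpack3, hubpack4, caddypack1, caddypack2, puffed1, puffed2's own z axis and vertical below 0.15 rad and (y of flat2 in the frame of hub between -0.108 and -0.092 m or y of flat2 in the frame of hub between -0.051 and -0.035 m or y of flat2 in the frame of hub between 0.006 and 0.022 m or y of flat2 in the frame of hub between 0.063 and 0.079 m) and x of flat2 in the frame of hub between -0.008 and 0.008 m and (y of flat3 in the frame of hub between -0.108 and -0.092 m or y of flat3 in the frame of hub between -0.051 and -0.035 m or y of flat3 in the frame of hub between 0.006 and 0.022 m or y of flat3 in the frame of hub between 0.063 and 0.079 m) and x of flat3 in the frame of hub between -0.008 and 0.008 m and (y of flat4 in the frame of hub between -0.108 and -0.092 m or y of flat4 in the frame of hub between -0.051 and -0.035 m or y of flat4 in the frame of hub between 0.006 and 0.022 m or y of flat4 in the frame of hub between 0.063 and 0.079 m) and x of flat4 in the frame of hub between -0.008 and 0.008 m and (y of hubpack1 in the frame of caddy between -0.07 and -0.054 m or y of hubpack1 in the frame of caddy between -0.008 and 0.008 m or y of hubpack1 in the frame of caddy between 0.054 and 0.07 m) and x of hubpack1 in the frame of caddy between -0.008 and 0.008 m and z of each of hubpack1, hubpack2, hubpack3, hubpack4, caddypack1, caddypack2 in the frame of caddy below 0.022 m and (y of hubpack2 in the frame of caddy between -0.07 and -0.054 m or y of hubpack2 in the frame of caddy between -0.008 and 0.008 m or y of hubpack2 in the frame of caddy between 0.054 and 0.07 m) and x of hubpack2 in the frame of caddy between -0.008 and 0.008 m and (y of hubpack3 in the frame of caddy between -0.07 and -0.054 m or y of hubpack3 in the frame of caddy between -0.008 and 0.008 m or y of hubpack3 in the frame of caddy between 0.054 and 0.07 m) and x of hubpack3 in the frame of caddy between -0.008 and 0.008 m and (y of hubpack4 in the frame of caddy between -0.07 and -0.054 m or y of hubpack4 in the frame of caddy between -0.008 and 0.008 m or y of hubpack4 in the frame of caddy between 0.054 and 0.07 m) and x of hubpack4 in the frame of caddy between -0.008 and 0.008 m and (y of caddypack1 in the frame of caddy between -0.07 and -0.054 m or y of caddypack1 in the frame of caddy between -0.008 and 0.008 m or y of caddypack1 in the frame of caddy between 0.054 and 0.07 m) and x of caddypack1 in the frame of caddy between -0.008 and 0.008 m and (y of caddypack2 in the frame of caddy between -0.07 and -0.054 m or y of caddypack2 in the frame of caddy between -0.008 and 0.008 m or y of caddypack2 in the frame of caddy between 0.054 and 0.07 m) and x of caddypack2 in the frame of caddy between -0.008 and 0.008 m and x of puffed1 in the frame of safebox between -0.055 and 0.055 m and y of puffed1 in the frame of safebox between -0.055 and 0.055 m and z of each of puffed1, puffed2 in the frame of safebox below 0.012 m and x of puffed2 in the frame of safebox between -0.055 and 0.055 m and y of puffed2 in the frame of safebox between -0.055 and 0.055 m and linear speed of each of hubpack1, hubpack2, hubpack3, hubpack4, caddypack1, caddypack2, flat1, flat2, flat3, flat4, puffed1, puffed2 below 0.02 m/s and contact force between the fingers and hubpack1 below 0.5 N and contact force between the fingers and hubpack2 below 0.5 N and contact force between the fingers and hubpack3 below 0.5 N and contact force between the fingers and hubpack4 below 0.5 N and contact force between the fingers and flat1 below 0.5 N and contact force between the fingers and flat2 below 0.5 N and contact force between the fingers and flat3 below 0.5 N and contact force between the fingers and flat4 below 0.5 N and contact force between the fingers and puffed1 below 0.5 N and contact force between the fingers and puffed2 below 0.5 N), for 0.2 s.
3. the hub is switched on again (value of joint hub_switch above 0.85 rad), for 0.2 s.
At the end, for the whole second after the job is handed in: Hub on (over 0.85 rad). Upright within 0.15 rad, at rest: each sound empty pack in a hub bay, each pack that began in hub or caddy in a caddy pocket (foot within 8 mm of its centre each way, within 5 mm of its floor), each swollen pack on the floor of the safety box (value of joint hub_switch above 0.85 rad and (y of flat1 in the frame of hub between -0.108 and -0.092 m or y of flat1 in the frame of hub between -0.051 and -0.035 m or y of flat1 in the frame of hub between 0.006 and 0.022 m or y of flat1 in the frame of hub between 0.063 and 0.079 m) and x of flat1 in the frame of hub between -0.008 and 0.008 m and z of each of flat1, flat2, flat3, flat4 in the frame of hub below 0.027 m and angle between each of flat1, flat2, flat3, flat4, hubpack1, hubpack2, hubpack3, hubpack4, caddypack1, caddypack2, puffed1, puffed2's own z axis and vertical below 0.15 rad and (y of flat2 in the frame of hub between -0.108 and -0.092 m or y of flat2 in the frame of hub between -0.051 and -0.035 m or y of flat2 in the frame of hub between 0.006 and 0.022 m or y of flat2 in the frame of hub between 0.063 and 0.079 m) and x of flat2 in the frame of hub between -0.008 and 0.008 m and (y of flat3 in the frame of hub between -0.108 and -0.092 m or y of flat3 in the frame of hub between -0.051 and -0.035 m or y of flat3 in the frame of hub between 0.006 and 0.022 m or y of flat3 in the frame of hub between 0.063 and 0.079 m) and x of flat3 in the frame of hub between -0.008 and 0.008 m and (y of flat4 in the frame of hub between -0.108 and -0.092 m or y of flat4 in the frame of hub between -0.051 and -0.035 m or y of flat4 in the frame of hub between 0.006 and 0.022 m or y of flat4 in the frame of hub between 0.063 and 0.079 m) and x of flat4 in the frame of hub between -0.008 and 0.008 m and (y of hubpack1 in the frame of caddy between -0.07 and -0.054 m or y of hubpack1 in the frame of caddy between -0.008 and 0.008 m or y of hubpack1 in the frame of caddy between 0.054 and 0.07 m) and x of hubpack1 in the frame of caddy between -0.008 and 0.008 m and z of each of hubpack1, hubpack2, hubpack3, hubpack4, caddypack1, caddypack2 in the frame of caddy below 0.022 m and (y of hubpack2 in the frame of caddy between -0.07 and -0.054 m or y of hubpack2 in the frame of caddy between -0.008 and 0.008 m or y of hubpack2 in the frame of caddy between 0.054 and 0.07 m) and x of hubpack2 in the frame of caddy between -0.008 and 0.008 m and (y of hubpack3 in the frame of caddy between -0.07 and -0.054 m or y of hubpack3 in the frame of caddy between -0.008 and 0.008 m or y of hubpack3 in the frame of caddy between 0.054 and 0.07 m) and x of hubpack3 in the frame of caddy between -0.008 and 0.008 m and (y of hubpack4 in the frame of caddy between -0.07 and -0.054 m or y of hubpack4 in the frame of caddy between -0.008 and 0.008 m or y of hubpack4 in the frame of caddy between 0.054 and 0.07 m) and x of hubpack4 in the frame of caddy between -0.008 and 0.008 m and (y of caddypack1 in the frame of caddy between -0.07 and -0.054 m or y of caddypack1 in the frame of caddy between -0.008 and 0.008 m or y of caddypack1 in the frame of caddy between 0.054 and 0.07 m) and x of caddypack1 in the frame of caddy between -0.008 and 0.008 m and (y of caddypack2 in the frame of caddy between -0.07 and -0.054 m or y of caddypack2 in the frame of caddy between -0.008 and 0.008 m or y of caddypack2 in the frame of caddy between 0.054 and 0.07 m) and x of caddypack2 in the frame of caddy between -0.008 and 0.008 m and x of puffed1 in the frame of safebox between -0.055 and 0.055 m and y of puffed1 in the frame of safebox between -0.055 and 0.055 m and z of each of puffed1, puffed2 in the frame of safebox below 0.012 m and x of puffed2 in the frame of safebox between -0.055 and 0.055 m and y of puffed2 in the frame of safebox between -0.055 and 0.055 m and linear speed of each of hubpack1, hubpack2, hubpack3, hubpack4, caddypack1, caddypack2, flat1, flat2, flat3, flat4, puffed1, puffed2 below 0.02 m/s); the robot touches nothing.
It fails at once if a bystander (motor, tape, propeller, screwdriver) is moved more than 40 mm (distance of any of motor, tape, propeller, screwdriver from where it was at the start of the episode above 0.04 m).
It fails at once if a swollen pack is squeezed on its bulging faces (more than 8 N from the fingers) (contact force between the fingers and puffed1_c1 above 8 N or contact force between the fingers and puffed1_c2 above 8 N or contact force between the fingers and puffed2_c1 above 8 N or contact force between the fingers and puffed2_c2 above 8 N).
Of hubpack1, hubpack2, hubpack3, hubpack4 only 1 to 2 are there at a start; the rules pass over those that are not, and their reading is None.
Of caddypack1, caddypack2 only 1 to 1 are there at a start; the rules pass over those that are not, and their reading is None.
Of flat1, flat2, flat3, flat4 only 3 to 4 are there at a start; the rules pass over those that are not, and their reading is None.
Of puffed1, puffed2 only 1 to 2 are there at a start; the rules pass over those that are not, and their reading is None.
At some moment in a run one of caddy may be knocked a few centimetres aside while the robot is not near it.
It also fails if it takes over 210 s, if anything falls off the work surface, if the arm or the gripper's body presses on something with over 40 N, if the wrist force passes 120 N, or if a joint passes its speed limit or range.

## Working session

There is one attempt and no reset: what is moved stays moved. The work goes in short steps, Python scripts to look and compute and a tool call to move; the robot and the scene stay as the last step left them, time stands still between calls to the robot, and variables do not carry over. Pictures are saved under pics/ and viewed, and the job is handed in when it is done.

Besides the shell and the picture viewer there is one more tool, called after ">>>" as a command line: name --argument value ..., lists and objects as JSON in quotes. arm_command: Moves the arm, as the interface text tells. Its arguments: {"type":"object","properties":{"plan":{"type":"array","items":{"type":"object","properties":{"delta_pos":{"type":"array","items":{"type":"number"}},"angular":{"type":"array","items":{"type":"number"}}}}},"hand":{"type":"number"},"newtons":{"type":"number"}},"required":["plan"]}

```bash
ls; mkdir -p pics; python3 - <<'E'
from plant import observe, viewer, env
import cv2
s=observe();print({k:s[k] for k in('time','tool_pos','tool_rot','width','ft_force')})
for n in('scene','top','wrist'):
    d=viewer.get_image(n);cv2.imwrite(f'pics/{n}0.png',d['pixels'][:,:,::-1]);print(n,d['intrinsics'],d['world_to_cam'])
E
```

```text
pics
{'time': 0.0, 'tool_pos': array([0.22299351, 0.47510494, 0.40410005]), 'tool_rot': array([[-9.05257332e-01,  4.24863269e-01, -6.04072901e-04],
       [ 4.24863698e-01,  9.05256453e-01, -1.26214465e-03],
       [ 1.06019913e-05, -1.39921434e-03, -9.99999021e-01]]), 'width': 1.0006306681176633, 'ft_force': array([-0.96883083,  0.43324397, -0.27193009])}
scene [[396.80082486   0.         259.50736363]
 [  0.         396.80082486 196.09184163]
 [  0.           0.           1.        ]] [[ 0.03560921  0.99928747 -0.01251136 -0.05192133]
 [ 0.59414809 -0.0312354  -0.80374896 -0.23673273]
 [-0.80356707  0.02118727 -0.59483701  1.36663714]
 [ 0.          0.          0.          1.        ]]
top [[456.49448365   0.         255.43211648]
 [  0.         456.49448365 188.23589786]
 [  0.           0.           1.        ]] [[ 2.48019588e-02 -9.99683691e-01  4.16910192e-03  2.78493163e-02]
 [-9.84665493e-01 -2.51493032e-02 -1.72630762e-01  5.25013433e-01]
 [ 1.72681008e-01  1.76410269e-04 -9.84977786e-01  9.85019493e-01]
 [ 0.00000000e+00  0.00000000e+00  0.00000000e+00  1.00000000e+00]]
wrist [[297.31863964   0.         259.79959869]
 [  0.         297.31863964 187.92458134]
 [  0.           0.           1.        ]] [[ 0.42410869  0.90561011 -0.00146976 -0.52512652]
 [ 0.87162837 -0.40775311  0.27203197 -0.03597   ]
 [ 0.2457556  -0.11665221 -0.96228709  0.37774754]
 [ 0.          0.          0.          1.        ]]
```

```bash
python3 - <<'E'
import cv2
for n in('scene','top'):
    i=cv2.imread(f'pics/{n}0.png');cv2.imwrite(f'pics/{n}0b.png',cv2.resize(i,(800,600),interpolation=cv2.INTER_CUBIC))
E
```

```text
(no output)
```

View pics/scene0b.png

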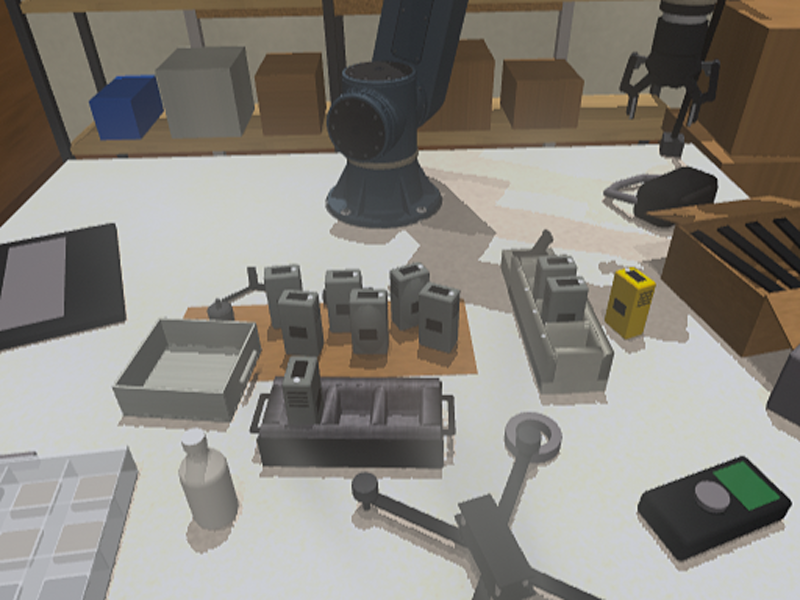

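View pics/top0b.png

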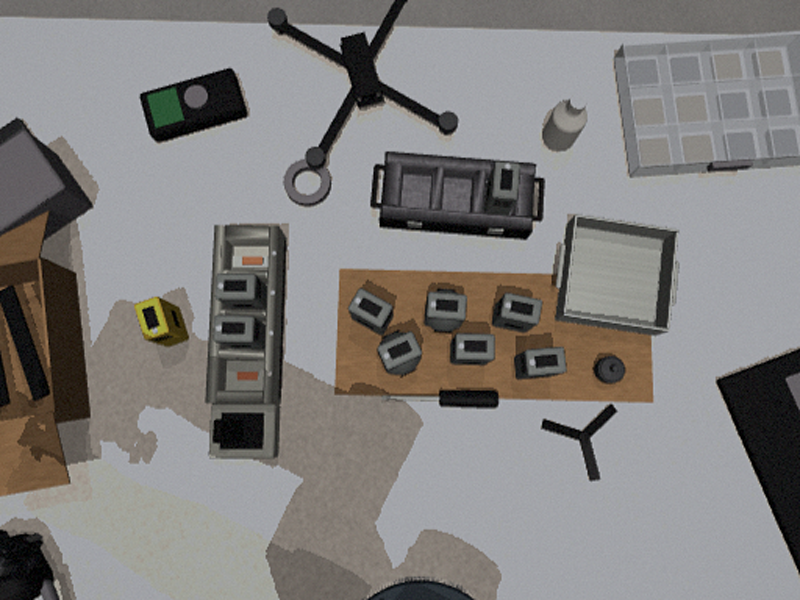

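View pics/wrist0.png

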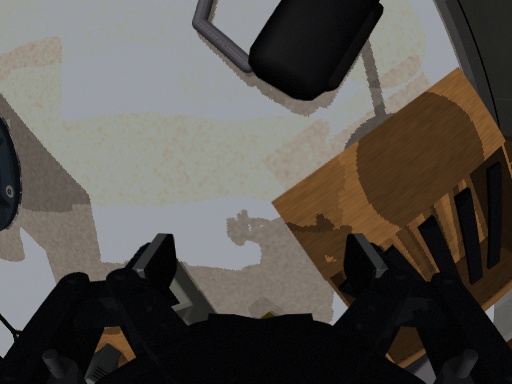

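The top view shows the hub at left with its bays along the image's vertical and its deck at the bottom. Packs stand in bays 1 and 2, near (238,288) and (236,330). The caddy sits at (460,193) with one pack at its right end. Six packs stand on the wood mat and the safebox is at (618,273). Next I'll zoom in.

```bash
python3 - <<'E'
import cv2
i=cv2.imread('pics/top0.png')
cv2.imwrite('pics/c1.png',cv2.resize(i[165:265,210:360],(800,533),interpolation=cv2.INTER_CUBIC))
cv2.imwrite('pics/c2.png',cv2.resize(i[135:300,125:190],(236,600),interpolation=cv2.INTER_CUBIC))
cv2.imwrite('pics/c3.png',cv2.resize(i[90:220,230:440],(800,495),interpolation=cv2.INTER_CUBIC))
j=cv2.imread('pics/scene0.png')
cv2.imwrite('pics/c4.png',cv2.resize(j[160:250,150:310],(800,450),interpolation=cv2.INTER_CUBIC))
E
```

```text
(no output)
```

View pics/c1.png

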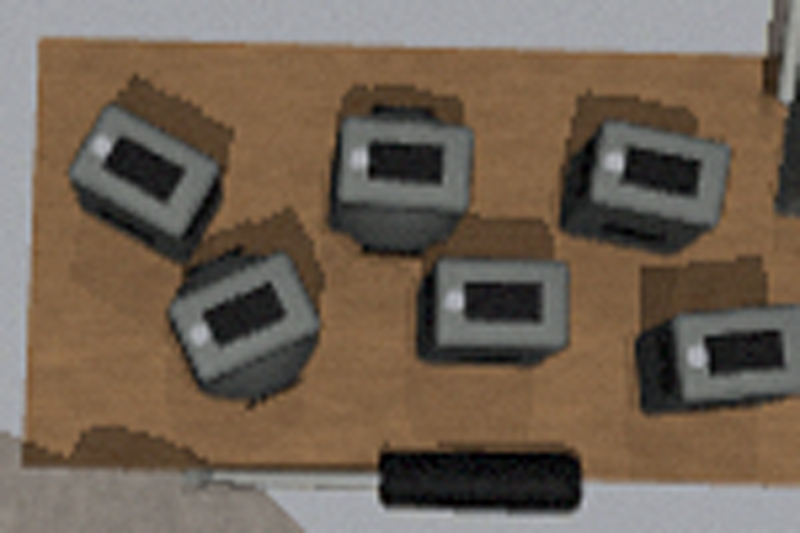

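View pics/c2.png

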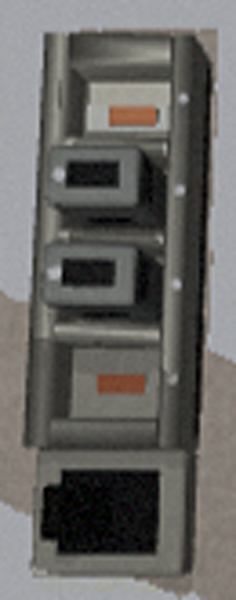

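View pics/c3.png

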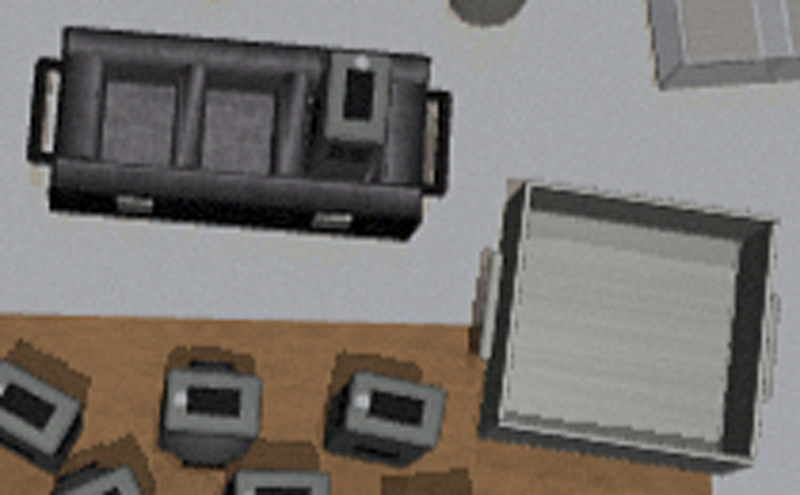

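View pics/c4.png

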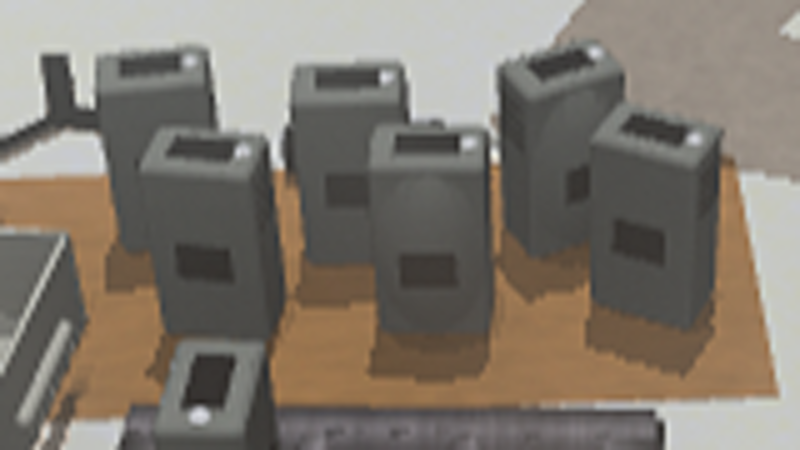

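The two swollen packs are top-middle at c1 (400,165) and lower-left at c1 (245,320), since their bulges show below the top face. The other four are sound. The switch paddle leans left, so the hub is on. Next I'll measure the pack tops.

```bash
cat > h.py <<'E'
import numpy as np, cv2, math
from plant import observe, viewer, env
def cast(d,uv,z):
    K=d['intrinsics'];T=d['world_to_cam'];R=T[:3,:3];t=T[:3,3]
    r=R.T@np.linalg.solve(K,[uv[0],uv[1],1.]);c=-R.T@t
    return (c+r*(z-c[2])/r[2])
def proj(d,p):
    T=d['world_to_cam'];q=T[:3,:3]@np.asarray(p,float)+T[:3,3];q=d['intrinsics']@q;return q[:2]/q[2]
def tops(d,roi,z,lo=95,hi=175,S=6):
    x0,y0,x1,y1=roi
    im=cv2.resize(d['pixels'][y0:y1,x0:x1],None,fx=S,fy=S,interpolation=cv2.INTER_CUBIC)
    hsv=cv2.cvtColor(im,cv2.COLOR_RGB2HSV)
    m=((hsv[...,2]>lo)&(hsv[...,2]<hi)&(hsv[...,1]<50)).astype('uint8')
    m=cv2.morphologyEx(m,cv2.MORPH_OPEN,np.ones((7,7)))
    out=[]
    for c in cv2.findContours(m,cv2.RETR_EXTERNAL,cv2.CHAIN_APPROX_NONE)[0]:
        if cv2.contourArea(c)<200*S*S*.5: continue
        p=c[:,0,:].astype(float); uv=(p+.5)/S-.5+[x0,y0]
        w=np.array([cast(d,q,z)[:2] for q in uv])
        (cx,cy),(a,b),an=cv2.minAreaRect((w*1000).astype('float32'))
        if a<b: a,b,an=b,a,an+90
        an=(an+90)%180-90
        out.append((round(cx,1),round(cy,1),round(a,1),round(b,1),round(an,1),uv.mean(0).round(0)))
    return out
E
python3 - <<'E'
from h import *
d=viewer.get_image('top')
im=d['pixels']
print(im[198,285],im[199,283], im[204,150], im[180:200:2,297].mean(1).round())
for r in tops(d,(215,170,360,252),.1): print('bench',r)
for r in tops(d,(136,170,168,225),.122): print('hub',r)
for r in tops(d,(312,100,336,132),.117): print('cad',r)
E
```

```text
[36 36 36] [101 104 101] [111 114 108] [ 98. 103. 106. 101.  83. 101. 101.  93.  95.  93.]
bench (428.4, -157.5, 49.2, 32.5, -83.8, array([349., 231.]))
bench (445.9, -62.4, 49.4, 32.0, -89.4, array([303., 222.]))
bench (438.4, 39.4, 50.7, 32.6, -64.0, array([255., 224.]))
bench (499.7, -125.4, 50.2, 32.4, 79.4, array([333., 197.]))
bench (501.0, -23.4, 50.1, 32.2, 87.3, array([285., 195.]))
bench (495.6, 80.8, 50.5, 32.4, 62.0, array([237., 197.]))
bench (551.6, -34.0, 272.4, 11.4, -88.5, array([292., 171.]))
hub (487.0, 262.4, 115.4, 53.6, 1.0, array([146., 197.]))
cad (676.4, -102.3, 49.5, 32.7, -3.1, array([324., 114.]))
```

```bash
python3 - <<'E'
import cv2
i=cv2.imread('pics/top0.png')
def c(n,x0,y0,x1,y1,s):
    o=cv2.resize(i[y0:y1,x0:x1],None,fx=s,fy=s,interpolation=cv2.INTER_CUBIC)
    o=cv2.convertScaleAbs(o,alpha=1.3,beta=20)
    for x in range(x0,x1,10): cv2.line(o,((x-x0)*s,0),((x-x0)*s,6),(0,0,255),1);cv2.putText(o,str(x),((x-x0)*s,18),0,.35,(0,0,255))
    for y in range(y0,y1,10): cv2.line(o,(0,(y-y0)*s),(6,(y-y0)*s),(0,0,255),1);cv2.putText(o,str(y),(8,(y-y0)*s+4),0,.35,(0,0,255))
    cv2.imwrite('pics/'+n,o)
c('d1.png',128,138,190,218,7)
c('d2.png',128,215,190,300,7)
c('d3.png',230,90,355,160,6)
c('d4.png',345,130,440,220,6)
E
```

```text
(no output)
```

View pics/d1.png

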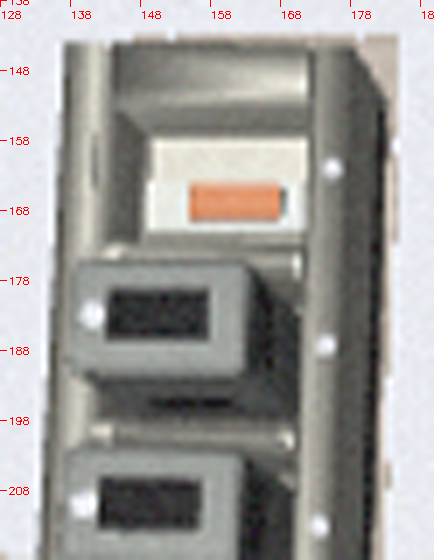

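View pics/d2.png

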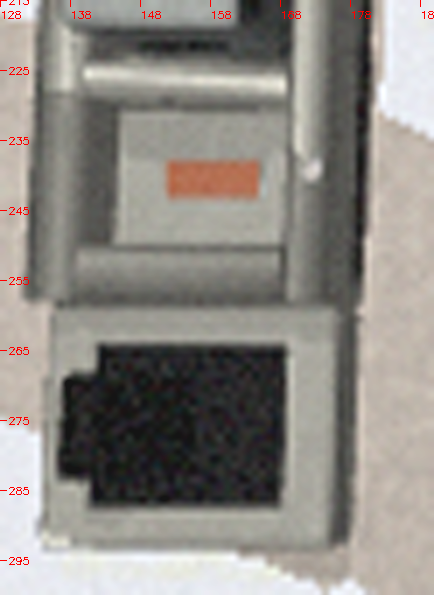

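View pics/d3.png

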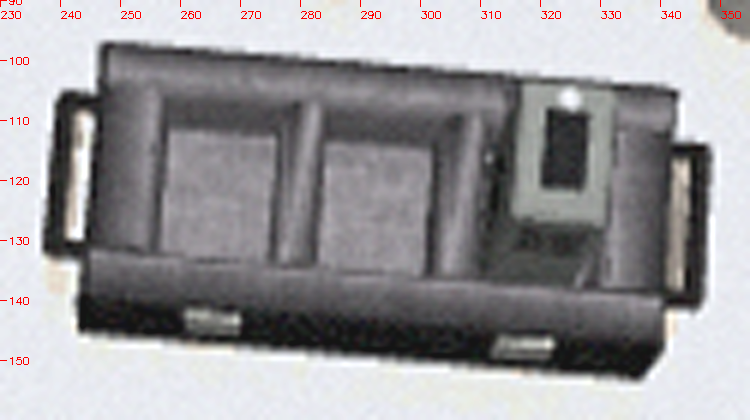

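View pics/d4.png

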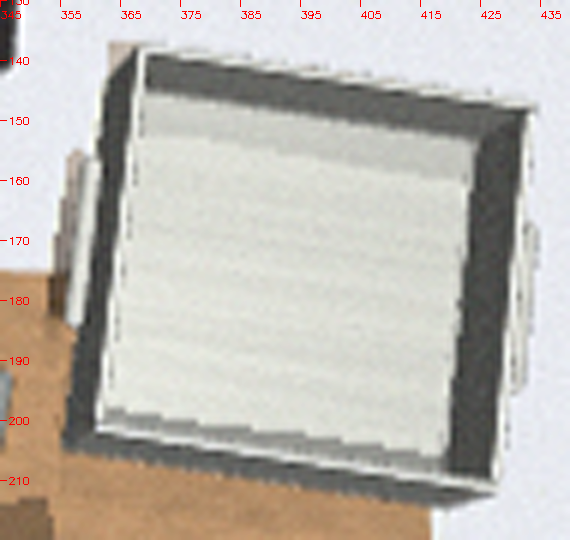

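```bash
python3 - <<'E'
from h import *
d=viewer.get_image('top')
c=lambda n,u,v,z: print(n,(cast(d,(u,v),z)[:2]*1000).round(1))
c('contact0',161.6,166.9,.022);c('contact3',158.4,240.6,.022)
for n,u,v in(('blkTL',137,144),('blkTR',177.3,144),('blkTR2',182.5,144),('blkBL',132,257.9),('blkBR',174.5,258)): c(n,u,v,.072)
for n,u,v in(('deckTL',135.5,259),('deckTR',176,259),('deckBL',134,292),('deckBR',175.5,292)): c(n,u,v,.042)
for n,u,v in(('p1L',138.2,183.6),('p1R',164.2,183.6),('p1T',151,175),('p1B',151,192.3),('p2L',137.3,210.5),('p2R',162.7,210.5),('p2T',150,202.4)): c(n,u,v,.122)
print('caddy rim z=.06')
for n,u,v in(('TL',247,97),('TR',341,105.5),('BR',338.5,140),('BL',244,132)): c(n,u,v,.06)
print('floors .017'); 
for n,u,v in(('f2TL',258,111.5),('f2TR',276,113),('f2BL',257,131.5),('f2BR',275,133)): c(n,u,v,.017)
print('pocket dividers mid z.06'); c('div',281,118,.06);c('div2',305.5,122,.06)
print('box z .055')
for n,u,v in(('TL',367.5,137.5),('TR',433,147.5),('BR',427,211),('BL',361,202)): c(n,u,v,.055)
print('paddle'); c('tip',139,276.5,.09)
for n,x,y in (('tape',0,0),): pass
hsv=cv2.cvtColor(d['pixels'],cv2.COLOR_RGB2HSV);print()
c('motor',610*.64,370*.64,.046);c('sd1',440*.64,398*.64,.015);c('sd2',497*.64,398*.64,.015);c('sdtip',390*.64,398*.64,.005)
c('prop',583*.64,436*.64,.01)
E
```

```text
contact0 [573.1 260.6]
contact3 [402.4 257.6]
blkTL [613.1 308.1]
blkTR [615.4 218.1]
blkTR2 [615.7 206.5]
blkBL [361.5 301.3]
blkBR [363.6 210.4]
deckTL [359.8 301.3]
deckTR [362.  212.2]
deckBL [288.8 299.6]
deckBR [291.  209.3]
p1L [514.3 286.1]
p1R [515.7 231.9]
p1T [533.3 260.6]
p1B [496.6 258.2]
p2L [457.8 284.1]
p2R [459.1 231.6]
p2T [475.3 258.9]
caddy rim z=.06
TL [734.7  65.8]
TR [ 719.8 -150.9]
BR [ 637.5 -144.7]
BL [650.8  70.3]
floors .017
f2TL [715.6  39.5]
f2TR [713.   -3.6]
f2BL [665.9  40.7]
f2BR [663.3  -2. ]
pocket dividers mid z.06
div [686.2 -13.4]
div2 [678.1 -69.5]
box z .055
TL [ 646.6 -211.9]
TR [ 626.9 -360.7]
BR [ 480.9 -341.1]
BL [ 497.4 -194.8]
paddle
tip [323.3 279.2]

motor [ 422.4 -261. ]
sd1 [378.  -22.1]
sd2 [ 380.  -104.9]
sdtip [376.4  50.6]
prop [ 328.9 -230.1]
```

Bench packs measured with sizes matching (about 50 x 32 against 54 x 36, uniformly eroded). The two contacts are 170.7 mm apart against 171 expected. The hub packs and box also agree with their given sizes.

Next is the switch, which I'll push from the +y side towards -y.

```bash
cat > mv.py <<'E'
import sys,json
from h import *
from scipy.spatial.transform import Rotation as Ro
def Rd(phi):  # tool down, tool y at yaw phi (deg)
    a=math.radians(phi);y=np.array([math.cos(a),math.sin(a),0]);z=np.array([0,0,-1.]);x=np.cross(y,z)
    return np.stack([x,y,z],1)
def run(wps):
    s=observe();R=s['tool_rot'];p=s['tool_pos']
    f=math.degrees(math.atan2(R[1,1],R[0,1]))
    print('t',round(s['time'],2),'pos',(p*1000).round(1),'phi',round(f,1),'w',round(s['width'],3),'F',s['ft_force'].round(1))
    for x,y,z,phi in wps:
        if abs((phi-f+180)%360-180)>90: phi+=180
        d=R.T@(np.array([x,y,z])/1000-p)*100
        rv=Ro.from_matrix(R.T@Rd(phi)).as_rotvec()
        j1=math.degrees(math.atan2(y,x)); j6=90-((phi-j1+180)%360-180)
        print((x,y,z,phi),d.round(2).tolist(),rv.round(3).tolist(),'dist',round(np.linalg.norm(d)*10),'rot',round(math.degrees(np.linalg.norm(rv))),'j6~',round(j6))
if __name__=='__main__':
    run(json.loads(sys.argv[1]))
E
python3 mv.py '[[324,335,404,91.4],[324,335,245,91.4]]'
```

```text
t 0.25 pos [223.  475.2 404.4] phi 64.9 w 1.003 F [-0.1  1.  -0. ]
(324, 335, 404, 91.4) [-15.1, -8.4, 0.04] [-0.001, -0.0, -0.463] dist 173 rot 27 j6~ 45
(324, 335, 245, 91.4) [-15.1, -8.39, 15.94] [-0.001, -0.0, -0.463] dist 235 rot 27 j6~ 45
```

>>> arm_command --plan '[{"delta_pos": [-5,-2.8,0],"angular": [0,0,-0.15]},{"delta_pos": [-10,-5.6,0],"angular": [0,0,-0.3]},{"delta_pos": [-15.1,-8.4,0],"angular": [0,0,-0.46]},{"delta_pos": [-15.1,-8.4,4],"angular": [0,0,-0.46]},{"delta_pos": [-15.1,-8.4,9],"angular": [0,0,-0.46]},{"delta_pos": [-15.1,-8.4,14],"angular": [0,0,-0.46]},{"delta_pos": [-15.1,-8.4,15.9],"angular": [0,0,-0.46]},{"delta_pos": [-15.1,-8.4,15.9],"angular": [0,0,-0.46]}]' --hand 0 --newtons 40

```text
time: 1.25
tool_pos: [0.3235, 0.3344, 0.2443]
tool_rot: [[-1.0, -0.021, -0.002], [-0.021, 1.0, -0.003], [0.003, -0.003, -1.0]]
ft_force: [-0.5, -0.4, 0.5]
width: 0.001
```

```bash
python3 mv.py '[[324,290,245,91.4],[324,270,245,91.4],[324,252,245,91.4]]'
```

```text
t 1.25 pos [323.5 334.4 244.3] phi 91.2 w 0.001 F [-0.5 -0.4  0.5]
(324, 290, 245, 91.4) [0.05, -4.44, -0.06] [-0.003, -0.003, -0.003] dist 44 rot 0 j6~ 40
(324, 270, 245, 91.4) [0.09, -6.44, -0.05] [-0.003, -0.003, -0.003] dist 64 rot 0 j6~ 38
(324, 252, 245, 91.4) [0.13, -8.24, -0.05] [-0.003, -0.003, -0.003] dist 82 rot 0 j6~ 36
```

>>> arm_command --plan '[{"delta_pos": [0,-2,0],"angular": [0,0,0]},{"delta_pos": [0,-3.5,0],"angular": [0,0,0]},{"delta_pos": [0.1,-4.5,0],"angular": [0,0,0]},{"delta_pos": [0.1,-5.5,0],"angular": [0,0,0]},{"delta_pos": [0.1,-6.5,0],"angular": [0,0,0]},{"delta_pos": [0.1,-7.3,0],"angular": [0,0,0]},{"delta_pos": [0.1,-8,0],"angular": [0,0,0]},{"delta_pos": [0.1,-8.2,0],"angular": [0,0,0]}]'

```text
time: 2.25
tool_pos: [0.3248, 0.254, 0.245]
tool_rot: [[-1.0, -0.022, -0.003], [-0.022, 1.0, 0.005], [0.003, 0.005, -1.0]]
ft_force: [-3.8, 22.4, -2.3]
width: -0.003
```

```bash
python3 - <<'E'
from h import *
for n in('top','wrist','scene'):
    im=viewer.get_image(n)['pixels'][:,:,::-1]
    if n=='top': im=cv2.resize(im[215:300,128:190],None,fx=6,fy=6)
    if n=='scene': im=cv2.resize(im[140:260,300:420],None,fx=4,fy=4)
    cv2.imwrite(f'pics/{n}1.png',im)
E
```

```text
(no output)
```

View pics/top1.png

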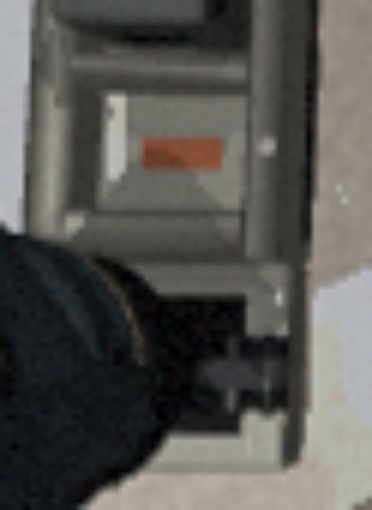

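View pics/scene1.png

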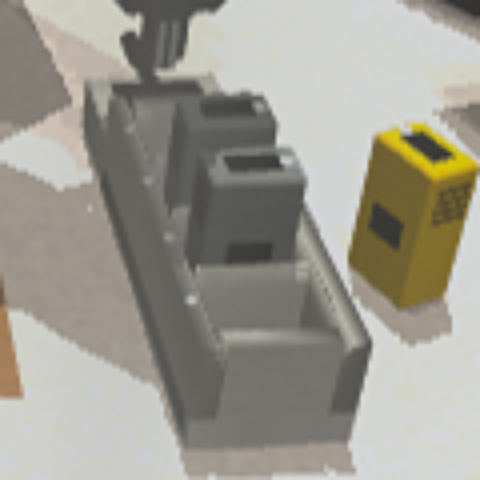

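View pics/wrist1.png

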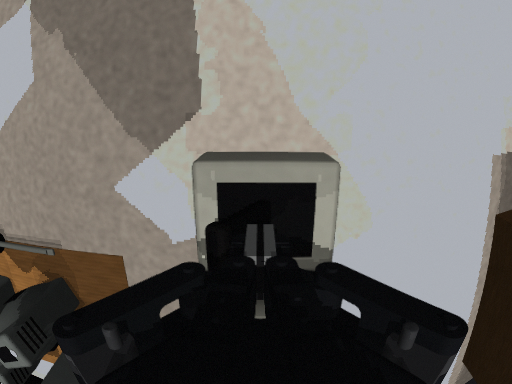

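The paddle is across towards the front (at about (270,375) in top1) and pressing 22 N on its stop, so it's off. Next is the bay 1 pack.

```bash
python3 mv.py '[[324,290,245,91.4],[324,290,340,91.4],[515.5,259,340,91.4],[515.5,259,253,91.4]]'
```

```text
t 2.4 pos [324.7 254.2 245. ] phi 91.3 w -0.001 F [-3.8 18.8 -1.8]
(324, 290, 245, 91.4) [-0.01, 3.58, 0.02] [0.004, -0.003, -0.002] dist 36 rot 0 j6~ 40
(324, 290, 340, 91.4) [0.02, 3.62, -9.48] [0.004, -0.003, -0.002] dist 101 rot 0 j6~ 40
(515.5, 259, 340, 91.4) [-19.06, 0.09, -9.55] [0.004, -0.003, -0.002] dist 213 rot 0 j6~ 25
(515.5, 259, 253, 91.4) [-19.08, 0.05, -0.85] [0.004, -0.003, -0.002] dist 191 rot 0 j6~ 25
```

>>> arm_command --plan '[{"delta_pos": [0,3,0],"angular": [0,0,0]},{"delta_pos": [0,3.6,-4.5],"angular": [0,0,0]},{"delta_pos": [0,3.6,-9.5],"angular": [0,0,0]},{"delta_pos": [-6,2,-9.5],"angular": [0,0,0]},{"delta_pos": [-12,1,-9.5],"angular": [0,0,0]},{"delta_pos": [-17,0.1,-9.5],"angular": [0,0,0]},{"delta_pos": [-19.1,0.1,-9.5],"angular": [0,0,0]},{"delta_pos": [-19.1,0.1,-9.5],"angular": [0,0,0]}]'

```text
time: 3.4
tool_pos: [0.5169, 0.2583, 0.3382]
tool_rot: [[-1.0, -0.021, -0.005], [-0.021, 1.0, 0.003], [0.005, 0.003, -1.0]]
ft_force: [0.3, 0.1, -0.2]
width: -0.001
```

```bash
python3 - <<'E'
from h import *
for n in('top','wrist'):
    im=viewer.get_image(n)['pixels'][:,:,::-1]
    if n=='top': im=cv2.resize(im[135:300,115:190],None,fx=3.5,fy=3.5)
    cv2.imwrite(f'pics/{n}2.png',im)
E
python3 mv.py '[[515.5,259,253,91.4]]'
```

```text
t 3.5 pos [515.2 258.7 338.8] phi 91.3 w 0.003 F [0.6 0.3 0.8]
(515.5, 259, 253, 91.4) [-0.07, 0.01, 8.58] [0.003, -0.005, -0.002] dist 86 rot 0 j6~ 25
```

View pics/top2.png

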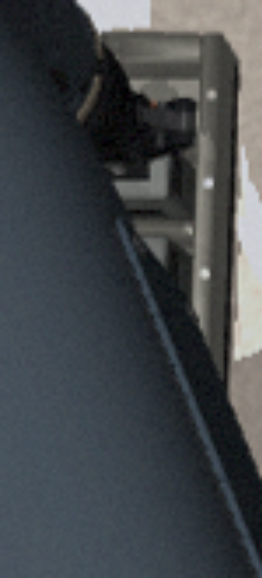

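View pics/wrist2.png

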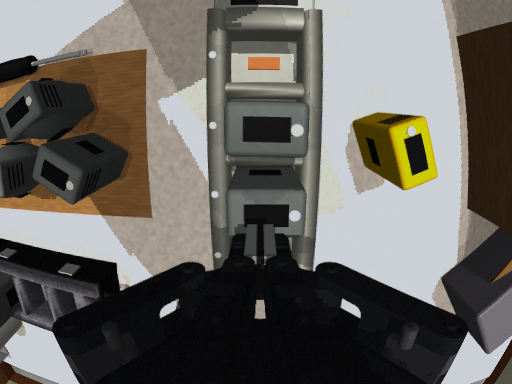

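The wrist view shows the closed fingers at column 260 in line with the bay 1 pack (label at (265,213)). Opening, descending, then gripping.

>>> arm_command --plan '[{"delta_pos": [0,0,0],"angular": [0,0,0]},{"delta_pos": [0,0,0],"angular": [0,0,0]},{"delta_pos": [0,0,0],"angular": [0,0,0]},{"delta_pos": [0,0,2],"angular": [0,0,0]},{"delta_pos": [0,0,5],"angular": [0,0,0]},{"delta_pos": [0,0,8],"angular": [0,0,0]},{"delta_pos": [0,0,8.6],"angular": [0,0,0]},{"delta_pos": [0,0,8.6],"angular": [0,0,0]}]' --hand 0.95

```text
time: 4.5
tool_pos: [0.5148, 0.259, 0.2532]
tool_rot: [[-1.0, -0.022, -0.005], [-0.022, 1.0, 0.003], [0.005, 0.003, -1.0]]
ft_force: [-0.2, -0.0, -0.5]
width: 0.949
```

>>> arm_command --plan '[{"delta_pos": [0,0,0],"angular": [0,0,0]},{"delta_pos": [0,0,0],"angular": [0,0,0]},{"delta_pos": [0,0,0],"angular": [0,0,0]},{"delta_pos": [0,0,0],"angular": [0,0,0]},{"delta_pos": [0,0,-2],"angular": [0,0,0]},{"delta_pos": [0,0,-6],"angular": [0,0,0]},{"delta_pos": [0,0,-11],"angular": [0,0,0]},{"delta_pos": [0,0,-14],"angular": [0,0,0]}]' --hand 0 --newtons 40

```text
time: 5.5
tool_pos: [0.5155, 0.2586, 0.3959]
tool_rot: [[-1.0, -0.022, -0.003], [-0.022, 1.0, 0.004], [0.003, 0.004, -1.0]]
ft_force: [0.1, 0.9, -2.7]
width: 0.625
```

```bash
python3 - <<'E'
from h import *
for n in('scene','wrist'):
    im=viewer.get_image(n)['pixels'][:,:,::-1]
    cv2.imwrite(f'pics/{n}3.png',im)
E
python3 mv.py '[[684,20.5,400,0],[684,20.5,250,0]]'
```

```text
t 5.6 pos [516.  258.8 396.8] phi 91.3 w 0.627 F [-0.3 -0.3 -1.9]
(684, 20.5, 400, 180) [-16.27, -24.2, -0.44] [0.004, 0.004, -1.549] dist 292 rot 89 j6~ -88
(684, 20.5, 250, 180) [-16.26, -24.28, 14.56] [0.004, 0.004, -1.549] dist 326 rot 89 j6~ -88
```

View pics/wrist3.png

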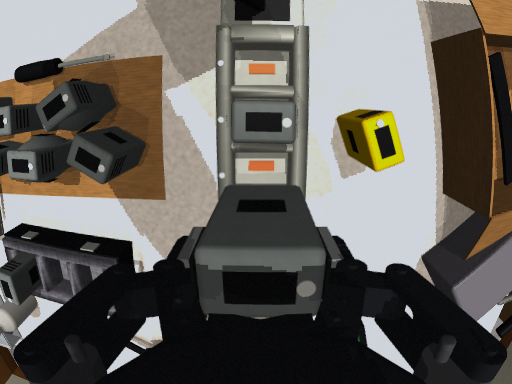

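View pics/scene3.png

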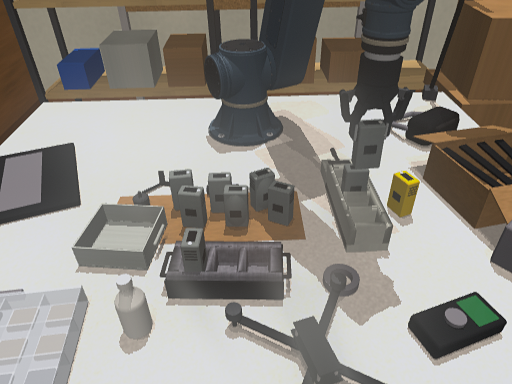

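Pack held squarely (opening 0.625, about 53 mm) and it came clear of the bay. Carrying it to caddy pocket 2.

>>> arm_command --plan '[{"delta_pos": [-3,-3,0],"angular": [0,0,-0.18]},{"delta_pos": [-6,-6,0],"angular": [0,0,-0.36]},{"delta_pos": [-9,-10,0],"angular": [0,0,-0.54]},{"delta_pos": [-12,-14,0],"angular": [0,0,-0.72]},{"delta_pos": [-15,-18,0],"angular": [0,0,-0.9]},{"delta_pos": [-16,-21,0],"angular": [0,0,-1.08]},{"delta_pos": [-16.3,-23.5,0],"angular": [0,0,-1.26]},{"delta_pos": [-16.3,-24.2,0],"angular": [0,0,-1.43]}]'

```text
time: 6.6
tool_pos: [0.6846, 0.0186, 0.3934]
tool_rot: [[-0.114, -0.993, -0.002], [-0.993, 0.114, 0.005], [-0.005, 0.003, -1.0]]
ft_force: [-0.3, 0.9, -2.6]
width: 0.627
```

```bash
python3 - <<'E'
from h import *
for n in('top','wrist'):
    im=viewer.get_image(n)['pixels'][:,:,::-1]
    cv2.imwrite(f'pics/{n}4.png',im)
E
python3 mv.py '[[684,20.5,400,176.4],[684,20.5,250,176.4]]'
```

```text
t 6.7 pos [684.3  19.4 393.8] phi 173.2 w 0.628 F [-0.7  0.9 -1.5]
(684, 20.5, 400, 176.4) [-0.11, 0.05, -0.62] [0.003, 0.005, -0.055] dist 6 rot 3 j6~ -85
(684, 20.5, 250, 176.4) [-0.04, 0.0, 14.38] [0.003, 0.005, -0.055] dist 144 rot 3 j6~ -85
```

View pics/wrist4.png

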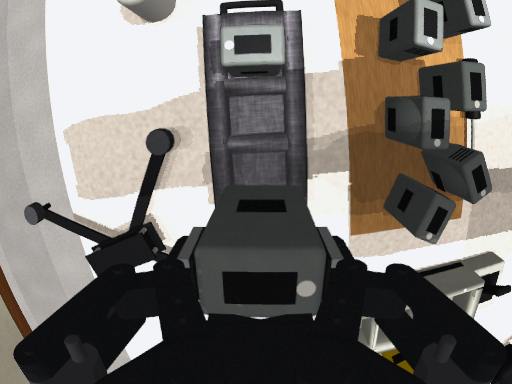

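View pics/top4.png

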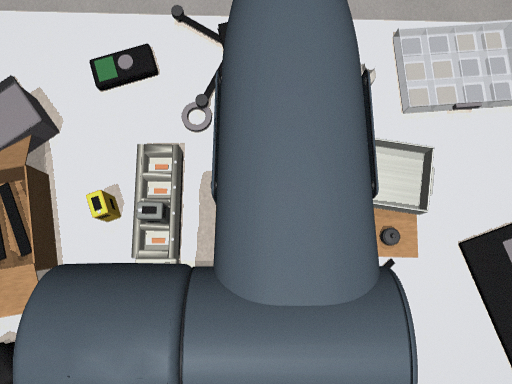

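```bash
cat >> h.py <<'E'
def wproj(d,p):
    T=d['world_to_cam'];q=T[:3,:3]@np.asarray(p,float)+T[:3,3];K=d['intrinsics']
    r=math.hypot(q[0],q[1]);th=math.atan2(r,q[2]);return np.array([K[0,2]+K[0,0]*th*q[0]/r,K[1,2]+K[1,1]*th*q[1]/r])
def wcast(d,uv,z):
    K=d['intrinsics'];T=d['world_to_cam'];R=T[:3,:3];t=T[:3,3]
    a=np.array([(uv[0]-K[0,2])/K[0,0],(uv[1]-K[1,2])/K[1,1]]);th=np.hypot(*a)
    r=R.T@np.append(a/th*math.sin(th),math.cos(th));c=-R.T@t
    return c+r*(z-c[2])/r[2]
E
python3 - <<'E'
from h import *
d=viewer.get_image('wrist')
print(wproj(d,[.6764,-.1023,.117]).round(0), 'pocket1 floor centre',wproj(d,[.6805,-.041,.017]).round(0))
for n,uv,z in(('packtop',(252,46),.117),('p1floorL',(229,115),.017),('p1floorR',(287,113),.017),('p1far',(257,95),.017),('edgeL far',(205,20),.06),('edgeR far',(300,17),.06),('edgeL near',(214,190),.06),('edgeR near',(307,190),.06)): print(n,(wcast(d,uv,z)*1000).round(0))
E
```

```text
[252.  41.] pocket1 floor centre [257. 111.]
packtop [677. -98. 117.]
p1floorL [712. -41.  17.]
p1floorR [646. -35.  17.]
p1far [678. -60.  17.]
edgeL far [ 721. -144.   60.]
edgeR far [ 625. -136.   60.]
edgeL near [735.  34.  60.]
edgeR near [636.  46.  60.]
```

Wrist casts agree with the caddy pose from the top view (pack top at (677,-98) against (676,-102)), so the caddy hasn't moved. Inserting.

>>> arm_command --plan '[{"delta_pos": [-0.1,0,0],"angular": [0,0,-0.055]},{"delta_pos": [-0.1,0,5],"angular": [0,0,-0.055]},{"delta_pos": [0,0,9],"angular": [0,0,-0.055]},{"delta_pos": [0,0,10],"angular": [0,0,-0.055]},{"delta_pos": [0,0,11.5],"angular": [0,0,-0.055]},{"delta_pos": [0,0,13],"angular": [0,0,-0.055]},{"delta_pos": [0,0,14.3],"angular": [0,0,-0.055]},{"delta_pos": [0,0,14.4],"angular": [0,0,-0.055]}]'

```text
time: 7.75
tool_pos: [0.6839, 0.0209, 0.2497]
tool_rot: [[-0.067, -0.998, -0.002], [-0.998, 0.067, 0.005], [-0.005, 0.002, -1.0]]
ft_force: [-0.1, 0.7, -2.8]
width: 0.625
```

```bash
python3 - <<'E'
from h import *
for n in('scene','wrist'):
    im=viewer.get_image(n)['pixels'][:,:,::-1]
    if n=='scene': im=cv2.resize(im[160:310,60:310],None,fx=3,fy=3)
    cv2.imwrite(f'pics/{n}5.png',im)
E
python3 mv.py '[[684,20.5,249,176.4]]'
```

```text
t 7.85 pos [684.1  20.8 250.1] phi 176.1 w 0.628 F [ 0.5 -0.4 -4. ]
(684, 20.5, 249, 176.4) [0.03, 0.01, 0.11] [0.002, 0.005, -0.005] dist 1 rot 0 j6~ -85
```

View pics/scene5.png

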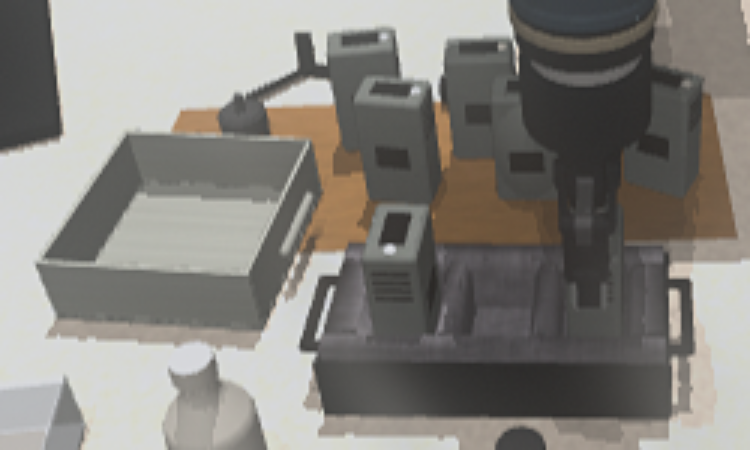

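>>> arm_command --plan '[{"delta_pos": [0,0,0.1],"angular": [0,0,0]},{"delta_pos": [0,0,0.1],"angular": [0,0,0]},{"delta_pos": [0,0,0],"angular": [0,0,0]},{"delta_pos": [0,0,-2],"angular": [0,0,0]},{"delta_pos": [0,0,-6],"angular": [0,0,0]},{"delta_pos": [0,0,-10],"angular": [0,0,0]},{"delta_pos": [0,0,-12],"angular": [0,0,0]},{"delta_pos": [0,0,-12],"angular": [0,0,0]}]' --hand 0.95

```text
time: 8.85
tool_pos: [0.6846, 0.0202, 0.372]
tool_rot: [[-0.067, -0.998, 0.002], [-0.998, 0.067, 0.005], [-0.006, -0.002, -1.0]]
ft_force: [-0.2, 0.5, -0.0]
width: 0.955
```

```bash
python3 mv.py '[[458.7,258.2,370,91.4],[458.7,258.2,253,91.4]]'
```

```text
t 8.85 pos [684.6  20.2 372. ] phi 176.1 w 0.955 F [-0.2  0.5 -0. ]
(458.7, 258.2, 370, 91.4) [-22.22, 24.14, 0.29] [0.003, 0.006, 1.479] dist 328 rot 85 j6~ 28
(458.7, 258.2, 253, 91.4) [-22.16, 24.16, 11.99] [0.003, 0.006, 1.479] dist 349 rot 85 j6~ 28
```

>>> arm_command --plan '[{"delta_pos": [-4,4,0],"angular": [0,0,0.185]},{"delta_pos": [-8,8,0],"angular": [0,0,0.37]},{"delta_pos": [-12,12,0],"angular": [0,0,0.555]},{"delta_pos": [-16,16,0],"angular": [0,0,0.74]},{"delta_pos": [-20,20,0],"angular": [0,0,0.925]},{"delta_pos": [-22.2,24.1,0],"angular": [0,0,1.11]},{"delta_pos": [-22.2,24.1,0.3],"angular": [0,0,1.295]},{"delta_pos": [-22.2,24.1,0.3],"angular": [0,0,1.48]}]'

```text
time: 9.85
tool_pos: [0.4581, 0.2583, 0.3686]
tool_rot: [[-1.0, -0.019, 0.001], [-0.019, 1.0, 0.005], [-0.001, 0.005, -1.0]]
ft_force: [-0.9, -0.4, 0.6]
width: 0.951
```

```bash
python3 - <<'E'
from h import *
d=viewer.get_image('wrist');im=d['pixels'][:,:,::-1]
cv2.imwrite(f'pics/wrist6.png',im)
d=viewer.get_image('top');im=d['pixels'][:,:,::-1]
cv2.imwrite(f'pics/top6.png',im[80:280,120:460])
E
python3 mv.py '[[458.7,258.2,253,91.4]]'
```

```text
t 9.95 pos [458.6 258.  368.7] phi 91.2 w 0.947 F [-1.1 -0.6  0.5]
(458.7, 258.2, 253, 91.4) [-0.0, -0.03, 11.57] [0.005, 0.001, -0.003] dist 116 rot 0 j6~ 28
```

View pics/wrist6.png

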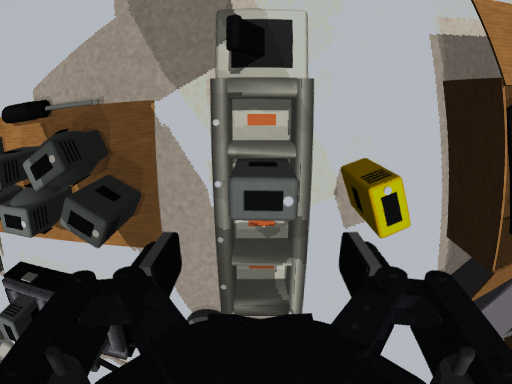

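View pics/top6.png

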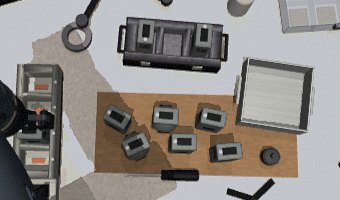

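The switch paddle leans to the front (240,35), so the hub is off. The pack is centred between the fingers. Picking it.

>>> arm_command --plan '[{"delta_pos": [0,0,5],"angular": [0,0,0]},{"delta_pos": [0,0,9],"angular": [0,0,0]},{"delta_pos": [0,0,11],"angular": [0,0,0]},{"delta_pos": [0,0,11.5],"angular": [0,0,0]},{"delta_pos": [0,0,11.5],"angular": [0,0,0]},{"delta_pos": [0,0,11.5],"angular": [0,0,0]},{"delta_pos": [0,0,11.5],"angular": [0,0,0]},{"delta_pos": [0,0,11.5],"angular": [0,0,0]}]' --hand 0.95

```text
time: 10.95
tool_pos: [0.4588, 0.2586, 0.2542]
tool_rot: [[-1.0, -0.022, 0.001], [-0.022, 1.0, 0.005], [-0.001, 0.005, -1.0]]
ft_force: [0.2, -0.2, 0.9]
width: 0.947
```

>>> arm_command --plan '[{"delta_pos": [0,0,0],"angular": [0,0,0]},{"delta_pos": [0,0,0],"angular": [0,0,0]},{"delta_pos": [0,0,0],"angular": [0,0,0]},{"delta_pos": [0,0,0],"angular": [0,0,0]},{"delta_pos": [0,0,-2],"angular": [0,0,0]},{"delta_pos": [0,0,-6],"angular": [0,0,0]},{"delta_pos": [0,0,-11],"angular": [0,0,0]},{"delta_pos": [0,0,-14],"angular": [0,0,0]}]' --hand 0

```text
time: 11.95
tool_pos: [0.4586, 0.2578, 0.396]
tool_rot: [[-1.0, -0.022, 0.002], [-0.022, 1.0, 0.005], [-0.002, 0.005, -1.0]]
ft_force: [0.5, -0.1, -2.9]
width: 0.632
```

```bash
python3 - <<'E'
from h import *
d=viewer.get_image('top')
im=d['pixels'][:,:,::-1]
for S in range(1): print(tops(d,(312,100,336,132),.117),tops(d,(250,95,275,125),.117))
cv2.imwrite(f'pics/top7.png',cv2.resize(im[80:280,120:460],None,fx=2,fy=2))
E
python3 mv.py '[[680.5,-41,395,176.4]]'
```

```text
[(670.8, -106.0, 60.6, 42.2, -4.3, array([326., 116.]))] [(681.7, 22.9, 52.1, 34.8, -3.7, array([266., 111.]))]
t 12.0 pos [459.  258.  399.2] phi 91.3 w 0.626 F [0.7 1.9 1.2]
(680.5, -41, 395, 176.4) [-21.49, -30.38, 0.32] [0.001, 0.011, -1.486] dist 372 rot 85 j6~ -90
```

View pics/top7.png

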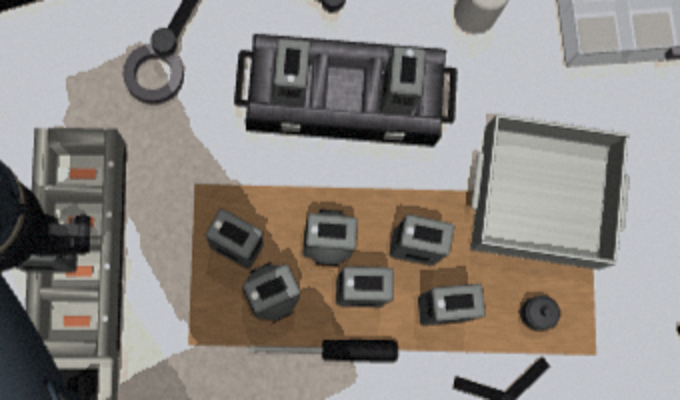

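The caddy is unchanged, with the first pack seated at (682,23). Moving to pocket 1.

>>> arm_command --plan '[{"delta_pos": [-4,-4,0],"angular": [0,0,-0.185]},{"delta_pos": [-8,-8,0],"angular": [0,0,-0.37]},{"delta_pos": [-12,-12,0],"angular": [0,0,-0.555]},{"delta_pos": [-16,-16,0],"angular": [0,0,-0.74]},{"delta_pos": [-19,-20,0],"angular": [0,0,-0.925]},{"delta_pos": [-21.5,-25,0],"angular": [0,0,-1.11]},{"delta_pos": [-21.5,-30.4,0],"angular": [0,0,-1.3]},{"delta_pos": [-21.5,-30.4,0],"angular": [0,0,-1.49]}]'

```text
time: 13.0
tool_pos: [0.6808, -0.0454, 0.396]
tool_rot: [[-0.063, -0.998, 0.003], [-0.998, 0.063, 0.007], [-0.007, -0.003, -1.0]]
ft_force: [-0.4, 0.1, -1.5]
width: 0.626
```

```bash
python3 - <<'E'
from h import *
d=viewer.get_image('wrist');im=d['pixels'][:,:,::-1]
cv2.imwrite(f'pics/wrist8.png',im)
print(wproj(d,[.6764,-.1023,.117]).round(0))
E
python3 mv.py '[[680,-40.5,249,176.4]]'
```

```text
[262. 117.]
t 13.05 pos [680.7 -43.7 396.2] phi 177.0 w 0.627 F [ 0.2  0.5 -2.6]
(680, -40.5, 249, 176.4) [-0.2, 0.13, 14.72] [-0.003, 0.008, 0.011] dist 147 rot 1 j6~ -90
```

View pics/wrist8.png

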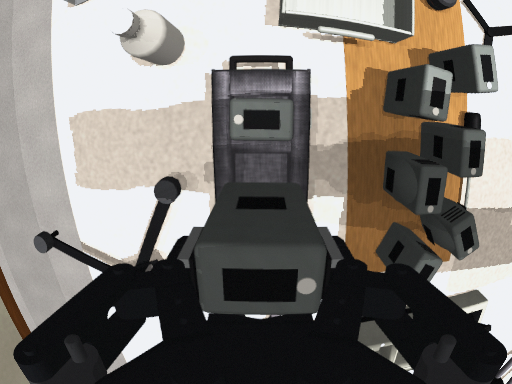

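The caddypack top appears at (261,118), matching the predicted (262,117). Inserting.

>>> arm_command --plan '[{"delta_pos": [-0.2,0.1,0],"angular": [0,0.005,0.01]},{"delta_pos": [-0.2,0.1,5],"angular": [0,0.005,0.01]},{"delta_pos": [-0.2,0.1,9],"angular": [0,0.005,0.01]},{"delta_pos": [-0.2,0.1,10],"angular": [0,0.005,0.01]},{"delta_pos": [-0.2,0.1,11.5],"angular": [0,0.005,0.01]},{"delta_pos": [-0.2,0.1,13],"angular": [0,0.005,0.01]},{"delta_pos": [-0.2,0.1,14.5],"angular": [0,0.005,0.01]},{"delta_pos": [-0.2,0.1,14.7],"angular": [0,0.005,0.01]}]'

```text
time: 14.05
tool_pos: [0.6801, -0.0406, 0.249]
tool_rot: [[-0.062, -0.998, 0.003], [-0.998, 0.062, 0.003], [-0.003, -0.003, -1.0]]
ft_force: [-3.8, 1.0, 8.6]
width: 0.627
```

>>> arm_command --plan '[{"delta_pos": [0,0,0.1],"angular": [0,0,0]},{"delta_pos": [0,0,0.1],"angular": [0,0,0]},{"delta_pos": [0,0,0],"angular": [0,0,0]},{"delta_pos": [0,0,-2],"angular": [0,0,0]},{"delta_pos": [0,0,-6],"angular": [0,0,0]},{"delta_pos": [0,0,-10],"angular": [0,0,0]},{"delta_pos": [0,0,-12],"angular": [0,0,0]},{"delta_pos": [0,0,-12],"angular": [0,0,0]}]' --hand 0.95

```text
time: 15.05
tool_pos: [0.6802, -0.0409, 0.3709]
tool_rot: [[-0.062, -0.998, 0.006], [-0.998, 0.062, 0.002], [-0.003, -0.006, -1.0]]
ft_force: [0.2, -0.3, 0.4]
width: 0.95
```

```bash
python3 - <<'E'
from h import *
d=viewer.get_image('wrist');cv2.imwrite(f'pics/wrist9.png',d['pixels'][:,:,::-1])
d=viewer.get_image('scene');cv2.imwrite(f'pics/scene9.png',cv2.resize(d['pixels'][140:310,60:310,::-1],None,fx=3,fy=3))
E
python3 mv.py '[[501,-23.4,370,87.3],[501,-23.4,231,87.3]]'
```

```text
t 15.15 pos [679.7 -40.9 368.2] phi 176.4 w 0.952 F [-0.1 -0.4 -0.5]
(501, -23.4, 370, 87.3) [-0.63, 17.94, -0.21] [0.0, 0.004, 1.556] dist 180 rot 89 j6~ 0
(501, -23.4, 231, 87.3) [-0.6, 17.97, 13.69] [0.0, 0.004, 1.556] dist 226 rot 89 j6~ 0
```

View pics/scene9.png

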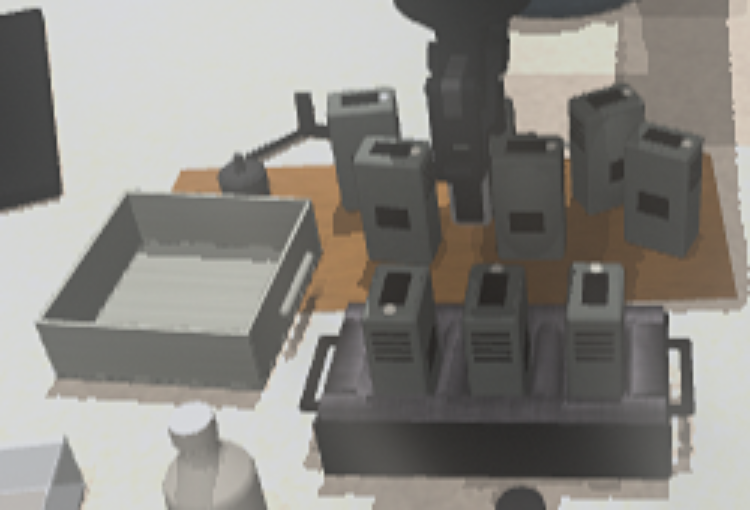

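View pics/wrist9.png

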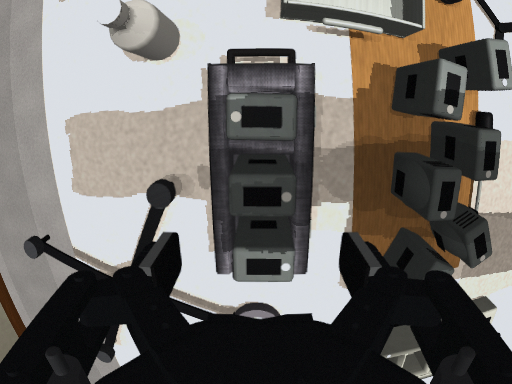

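All three packs stand in the caddy at equal height. Next is swollen pack C at (501,-23), gripped on its narrow sides.

>>> arm_command --plan '[{"delta_pos": [0,3,0],"angular": [0,0,0.185]},{"delta_pos": [0,6,0],"angular": [0,0,0.37]},{"delta_pos": [0,9,0],"angular": [0,0,0.555]},{"delta_pos": [0,12,0],"angular": [0,0,0.74]},{"delta_pos": [-0.3,15,0],"angular": [0,0,0.925]},{"delta_pos": [-0.6,17.9,0],"angular": [0,0,1.11]},{"delta_pos": [-0.6,17.9,0],"angular": [0,0,1.295]},{"delta_pos": [-0.6,17.9,0],"angular": [0,0,1.48]}]'

```text
time: 16.15
tool_pos: [0.5006, -0.0236, 0.3667]
tool_rot: [[-1.0, -0.023, 0.0], [-0.023, 1.0, 0.003], [-0.0, 0.003, -1.0]]
ft_force: [0.1, 0.0, -0.4]
width: 0.952
```

```bash
python3 - <<'E'
from h import *
d=viewer.get_image('wrist');cv2.imwrite(f'pics/wrist10.png',d['pixels'][:,:,::-1])
print(wproj(d,[.501,-.0234,.1]))
E
python3 mv.py '[[501,-23.4,231,87.3]]'
```

```text
[258.54862125 190.3812021 ]
t 16.2 pos [500.8 -23.7 366.7] phi 90.8 w 0.95 F [ 0.4 -0.1 -0.8]
(501, -23.4, 231, 87.3) [-0.02, -0.01, 13.57] [0.003, 0.0, 0.061] dist 136 rot 3 j6~ 0
```

View pics/wrist10.png

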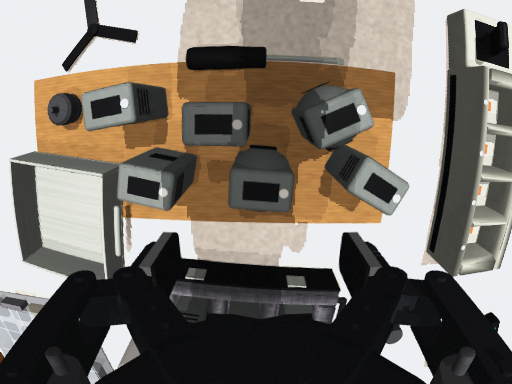

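C's top is at (262,191), matching the predicted (258,190).

>>> arm_command --plan '[{"delta_pos": [0,0,2],"angular": [0,0,0.06]},{"delta_pos": [0,0,6],"angular": [0,0,0.06]},{"delta_pos": [0,0,10],"angular": [0,0,0.06]},{"delta_pos": [0,0,12],"angular": [0,0,0.06]},{"delta_pos": [0,0,13.5],"angular": [0,0,0.06]},{"delta_pos": [0,0,13.6],"angular": [0,0,0.06]},{"delta_pos": [0,0,13.6],"angular": [0,0,0.06]},{"delta_pos": [0,0,13.6],"angular": [0,0,0.06]}]'

```text
time: 17.2
tool_pos: [0.501, -0.0233, 0.2312]
tool_rot: [[-0.999, 0.046, 0.001], [0.046, 0.999, 0.003], [-0.001, 0.003, -1.0]]
ft_force: [-0.2, 0.0, -0.3]
width: 0.953
```

>>> arm_command --plan '[{"delta_pos": [0,0,0],"angular": [0,0,0]},{"delta_pos": [0,0,0],"angular": [0,0,0]},{"delta_pos": [0,0,0],"angular": [0,0,0]},{"delta_pos": [0,0,0],"angular": [0,0,0]},{"delta_pos": [0,0,-2],"angular": [0,0,0]},{"delta_pos": [0,0,-7],"angular": [0,0,0]},{"delta_pos": [0,0,-12],"angular": [0,0,0]},{"delta_pos": [0,0,-15],"angular": [0,0,0]}]' --hand 0

```text
time: 18.2
tool_pos: [0.5009, -0.0237, 0.3834]
tool_rot: [[-0.999, 0.046, 0.003], [0.046, 0.999, 0.002], [-0.003, 0.003, -1.0]]
ft_force: [0.7, 1.1, -1.8]
width: 0.627
```

```bash
python3 mv.py '[[598.6,-281.8,380,82.5]]'
```

```text
t 18.2 pos [500.9 -23.7 383.4] phi 87.4 w 0.627 F [ 0.7  1.1 -1.8]
(598.6, -281.8, 380, 82.5) [-10.95, -25.33, 0.31] [0.003, 0.003, 0.085] dist 276 rot 5 j6~ -18
```

>>> arm_command --plan '[{"delta_pos": [-2,-5,0],"angular": [0,0,0.02]},{"delta_pos": [-4,-10,0],"angular": [0,0,0.04]},{"delta_pos": [-6.5,-15,0],"angular": [0,0,0.085]},{"delta_pos": [-9,-20,0.2],"angular": [0,0,0.085]},{"delta_pos": [-10.9,-25.3,0.3],"angular": [0,0,0.085]},{"delta_pos": [-10.9,-25.3,0.3],"angular": [0,0,0.085]},{"delta_pos": [-10.9,-25.3,0.3],"angular": [0,0,0.085]},{"delta_pos": [-10.9,-25.3,0.3],"angular": [0,0,0.085]}]'

```text
time: 19.2
tool_pos: [0.5979, -0.2804, 0.3802]
tool_rot: [[-0.992, 0.13, 0.003], [0.13, 0.992, 0.003], [-0.002, 0.003, -1.0]]
ft_force: [0.9, 0.7, -1.5]
width: 0.627
```

```bash
python3 - <<'E'
from h import *
d=viewer.get_image('wrist');cv2.imwrite(f'pics/wrist11.png',d['pixels'][:,:,::-1])
E
python3 mv.py '[[598.6,-281.8,236,82.5]]'
```

```text
t 19.25 pos [ 598.  -280.3  380.4] phi 82.6 w 0.626 F [ 0.3 -0.3 -2.5]
(598.6, -281.8, 236, 82.5) [-0.04, -0.19, 14.44] [0.003, 0.003, 0.001] dist 144 rot 0 j6~ -18
```

View pics/wrist11.png

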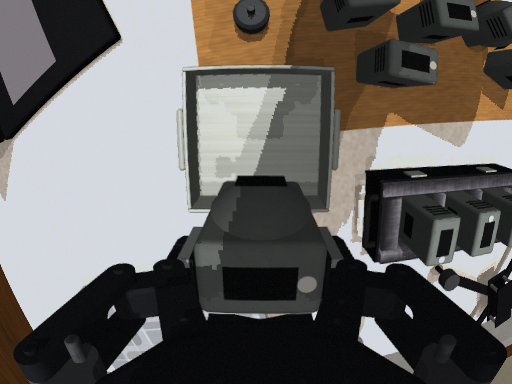

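```bash
python3 - <<'E'
from h import *
d=viewer.get_image('wrist')
for c in((.6466,-.2119),(.6269,-.3607),(.4809,-.3411),(.4974,-.1948)): print(wproj(d,[*c,.055]).round(0))
print('pack bottom centre',wproj(d,[.5986,-.2818,.004]).round())
for uv in((190,212),(328,211),(182,68),(334,67)): print((wcast(d,uv,.055)*1000).round(0))
E
```

```text
[328. 209.]
[187. 209.]
[182.  68.]
[331.  65.]
pack bottom centre [257. 164.]
[ 631. -358.   55.]
[ 649. -211.   55.]
[ 481. -341.   55.]
[ 500. -192.   55.]
```

The box corners match in both views to within about 3 mm. Lowering in.

>>> arm_command --plan '[{"delta_pos": [0,-0.1,3],"angular": [0,0,0]},{"delta_pos": [0,-0.1,7],"angular": [0,0,0]},{"delta_pos": [0,-0.1,10],"angular": [0,0,0]},{"delta_pos": [0,-0.1,12],"angular": [0,0,0]},{"delta_pos": [0,-0.1,13.5],"angular": [0,0,0]},{"delta_pos": [0,-0.1,14.3],"angular": [0,0,0]},{"delta_pos": [0,-0.1,14.5],"angular": [0,0,0]},{"delta_pos": [0,-0.1,14.5],"angular": [0,0,0]}]'

```text
time: 20.3
tool_pos: [0.5986, -0.281, 0.2363]
tool_rot: [[-0.992, 0.129, 0.004], [0.129, 0.992, 0.002], [-0.004, 0.002, -1.0]]
ft_force: [0.5, -0.3, -2.4]
width: 0.63
```

>>> arm_command --plan '[{"delta_pos": [0,0,0],"angular": [0,0,0]},{"delta_pos": [0,0,0],"angular": [0,0,0]},{"delta_pos": [0,0,0],"angular": [0,0,0]},{"delta_pos": [0,0,-2],"angular": [0,0,0]},{"delta_pos": [0,0,-6],"angular": [0,0,0]},{"delta_pos": [0,0,-10],"angular": [0,0,0]},{"delta_pos": [0,0,-14],"angular": [0,0,0]},{"delta_pos": [0,0,-14],"angular": [0,0,0]}]' --hand 0.95

```text
time: 21.3
tool_pos: [0.5985, -0.2816, 0.3801]
tool_rot: [[-0.992, 0.129, 0.01], [0.129, 0.992, -0.001], [-0.01, 0.0, -1.0]]
ft_force: [0.5, 0.1, -0.4]
width: 0.951
```

```bash
python3 - <<'E'
from h import *
d=viewer.get_image('wrist');cv2.imwrite(f'pics/wrist12.png',d['pixels'][:,:,::-1])
d=viewer.get_image('top')
for r in tops(d,(215,175,360,252),.1): print('bench',r)
cv2.imwrite(f'pics/top12.png',cv2.resize(d['pixels'][80:280,120:460,::-1],None,fx=2,fy=2))
E
python3 mv.py '[[438.4,39.4,370,116],[438.4,39.4,231,116]]'
```

```text
bench (496.0, 81.2, 52.2, 34.4, 62.6, array([236., 196.]))
t 21.4 pos [ 598.  -281.3  376.3] phi 82.6 w 0.954 F [-0.  -0.8 -0.6]
(438.4, 39.4, 370, 116) [19.97, 29.74, 0.6] [0.001, 0.005, -0.583] dist 358 rot 33 j6~ -21
(438.4, 39.4, 231, 116) [20.04, 29.71, 14.5] [0.001, 0.005, -0.583] dist 387 rot 33 j6~ -21
```

View pics/wrist12.png

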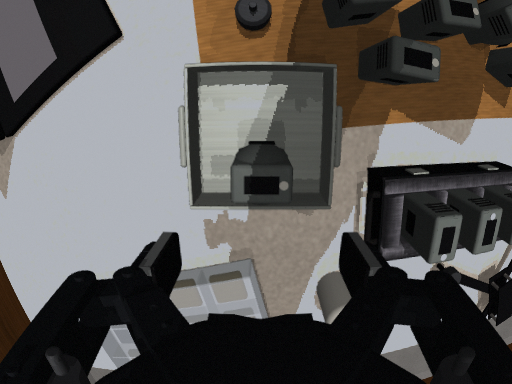

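View pics/top12.png

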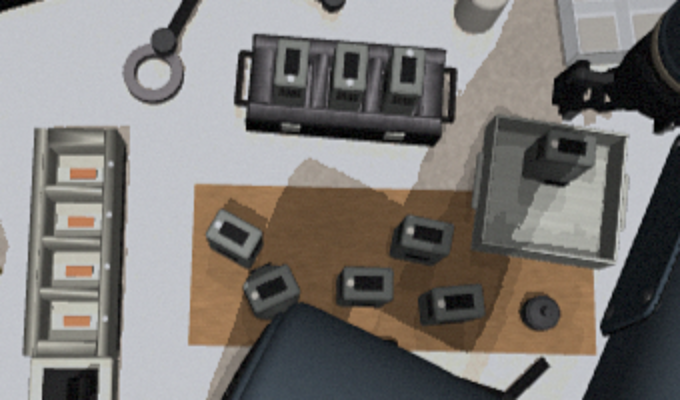

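The swollen pack stands upright in the box at (262,185) in the wrist view. Next is swollen pack B.

>>> arm_command --plan '[{"delta_pos": [3,5,0],"angular": [0,0,-0.1]},{"delta_pos": [6,10,0],"angular": [0,0,-0.2]},{"delta_pos": [9,15,0.2],"angular": [0,0,-0.3]},{"delta_pos": [13,20,0.4],"angular": [0,0,-0.4]},{"delta_pos": [16.5,25,0.6],"angular": [0,0,-0.5]},{"delta_pos": [20,29.7,0.6],"angular": [0,0,-0.58]},{"delta_pos": [20,29.7,0.6],"angular": [0,0,-0.58]},{"delta_pos": [20,29.7,0.6],"angular": [0,0,-0.58]}]'

```text
time: 22.4
tool_pos: [0.438, 0.0391, 0.3694]
tool_rot: [[-0.9, -0.436, 0.004], [-0.436, 0.9, 0.001], [-0.004, -0.001, -1.0]]
ft_force: [0.9, -0.1, 0.1]
width: 0.948
```

```bash
python3 - <<'E'
from h import *
d=viewer.get_image('wrist');cv2.imwrite(f'pics/wrist13.png',d['pixels'][:,:,::-1])
print(wproj(d,[.4384,.0394,.1]))
E
python3 mv.py '[[438.4,39.4,231,116]]'
```

```text
[259.80229681 188.20375123]
t 22.45 pos [438.4  38.6 369.4] phi 115.8 w 0.949 F [ 0.1  0.4 -0.9]
(438.4, 39.4, 231, 116) [0.02, 0.08, 13.84] [-0.001, 0.004, -0.004] dist 138 rot 0 j6~ -21
```

View pics/wrist13.png

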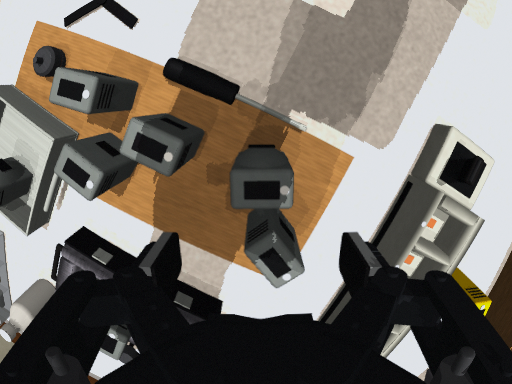

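B's top is at (262,188), aligned with the jaws.

>>> arm_command --plan '[{"delta_pos": [0,0.1,2],"angular": [0,0,0]},{"delta_pos": [0,0.1,6],"angular": [0,0,0]},{"delta_pos": [0,0.1,10],"angular": [0,0,0]},{"delta_pos": [0,0.1,12],"angular": [0,0,0]},{"delta_pos": [0,0.1,13.5],"angular": [0,0,0]},{"delta_pos": [0,0.1,13.8],"angular": [0,0,0]},{"delta_pos": [0,0.1,13.8],"angular": [0,0,0]},{"delta_pos": [0,0.1,13.8],"angular": [0,0,0]}]'

```text
time: 23.45
tool_pos: [0.4389, 0.0394, 0.2319]
tool_rot: [[-0.901, -0.434, 0.005], [-0.434, 0.901, 0.001], [-0.005, -0.001, -1.0]]
ft_force: [0.1, -1.4, 0.0]
width: 0.949
```

>>> arm_command --plan '[{"delta_pos": [0,0,0],"angular": [0,0,0]},{"delta_pos": [0,0,0],"angular": [0,0,0]},{"delta_pos": [0,0,0],"angular": [0,0,0]},{"delta_pos": [0,0,0],"angular": [0,0,0]},{"delta_pos": [0,0,-2],"angular": [0,0,0]},{"delta_pos": [0,0,-7],"angular": [0,0,0]},{"delta_pos": [0,0,-12],"angular": [0,0,0]},{"delta_pos": [0,0,-15],"angular": [0,0,0]}]' --hand 0

```text
time: 24.45
tool_pos: [0.4381, 0.0393, 0.3842]
tool_rot: [[-0.901, -0.434, 0.007], [-0.434, 0.901, 0.001], [-0.007, -0.002, -1.0]]
ft_force: [0.3, -0.2, -2.7]
width: 0.627
```

```bash
python3 mv.py '[[526.5,-272.3,380,82.5]]'
```

```text
t 24.45 pos [438.1  39.3 384.2] phi 115.7 w 0.627 F [ 0.3 -0.2 -2.7]
(526.5, -272.3, 380, 82.5) [5.57, -31.91, 0.43] [0.0, 0.007, 0.58] dist 324 rot 33 j6~ -20
```

>>> arm_command --plan '[{"delta_pos": [1,-5,0],"angular": [0,0.005,0.1]},{"delta_pos": [2,-11,0],"angular": [0,0.005,0.2]},{"delta_pos": [3,-17,0],"angular": [0,0.005,0.3]},{"delta_pos": [4,-22,0.2],"angular": [0,0.005,0.4]},{"delta_pos": [5,-27,0.4],"angular": [0,0.005,0.5]},{"delta_pos": [5.6,-31.9,0.4],"angular": [0,0.007,0.58]},{"delta_pos": [5.6,-31.9,0.4],"angular": [0,0.007,0.58]},{"delta_pos": [5.6,-31.9,0.4],"angular": [0,0.007,0.58]}]'

```text
time: 25.45
tool_pos: [0.526, -0.2723, 0.3797]
tool_rot: [[-0.991, 0.13, -0.001], [0.13, 0.991, 0.001], [0.001, 0.001, -1.0]]
ft_force: [0.2, 1.6, -2.2]
width: 0.625
```

```bash
python3 - <<'E'
from h import *
d=viewer.get_image('wrist');cv2.imwrite(f'pics/wrist14.png',d['pixels'][:,:,::-1])
E
python3 mv.py '[[526.5,-272.3,236,82.5]]'
```

```text
t 25.5 pos [ 526.  -271.7  380. ] phi 82.6 w 0.629 F [-0.8  0.1 -2.3]
(526.5, -272.3, 236, 82.5) [-0.07, -0.06, 14.4] [0.001, -0.001, 0.001] dist 144 rot 0 j6~ -20
```

View pics/wrist14.png

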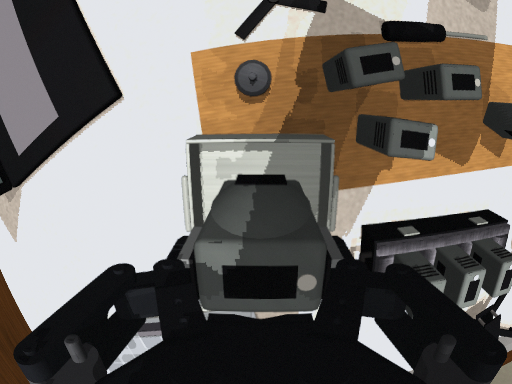

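>>> arm_command --plan '[{"delta_pos": [-0.1,-0.1,3],"angular": [0,0,0]},{"delta_pos": [-0.1,-0.1,7],"angular": [0,0,0]},{"delta_pos": [-0.1,-0.1,9],"angular": [0,0,0]},{"delta_pos": [-0.1,-0.1,11],"angular": [0,0,0]},{"delta_pos": [-0.1,-0.1,13],"angular": [0,0,0]},{"delta_pos": [-0.1,-0.1,14.2],"angular": [0,0,0]},{"delta_pos": [-0.1,-0.1,14.4],"angular": [0,0,0]},{"delta_pos": [-0.1,-0.1,14.5],"angular": [0,0,0]}]'

```text
time: 26.5
tool_pos: [0.5266, -0.2716, 0.2364]
tool_rot: [[-0.992, 0.128, 0.0], [0.128, 0.992, 0.002], [0.0, 0.002, -1.0]]
ft_force: [-5.1, 6.5, 15.8]
width: 0.627
```

>>> arm_command --plan '[{"delta_pos": [0,0,0],"angular": [0,0,0]},{"delta_pos": [0,0,0],"angular": [0,0,0]},{"delta_pos": [0,0,0],"angular": [0,0,0]},{"delta_pos": [0,0,-2],"angular": [0,0,0]},{"delta_pos": [0,0,-6],"angular": [0,0,0]},{"delta_pos": [0,0,-10],"angular": [0,0,0]},{"delta_pos": [0,0,-14],"angular": [0,0,0]},{"delta_pos": [0,0,-14],"angular": [0,0,0]}]' --hand 0.95

```text
time: 27.5
tool_pos: [0.5272, -0.2723, 0.3797]
tool_rot: [[-0.992, 0.129, 0.005], [0.129, 0.992, -0.001], [-0.005, 0.0, -1.0]]
ft_force: [-0.7, 0.2, 0.5]
width: 0.948
```

```bash
python3 - <<'E'
from h import *
d=viewer.get_image('wrist');cv2.imwrite(f'pics/wrist15.png',d['pixels'][:,:,::-1])
d=viewer.get_image('top')
for r in tops(d,(215,175,360,252),.1): print('bench',r)
cv2.imwrite(f'pics/top15.png',cv2.resize(d['pixels'][80:280,120:460,::-1],None,fx=2,fy=2))
E
python3 mv.py '[[428.4,-157.5,370,96.2],[428.4,-157.5,231,96.2]]'
```

```text
bench (495.8, 81.2, 51.3, 33.0, 62.3, array([236., 196.]))
t 27.6 pos [ 526.6 -271.9  376.3] phi 82.6 w 0.954 F [-0.2 -0.6 -0.2]
(428.4, -157.5, 370, 96.2) [11.2, 10.08, 0.65] [0.002, 0.0, -0.237] dist 151 rot 14 j6~ -26
(428.4, -157.5, 231, 96.2) [11.21, 10.06, 14.55] [0.002, 0.0, -0.237] dist 209 rot 14 j6~ -26
```

View pics/wrist15.png

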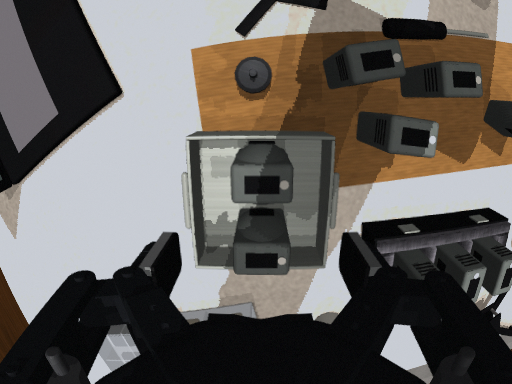

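View pics/top15.png

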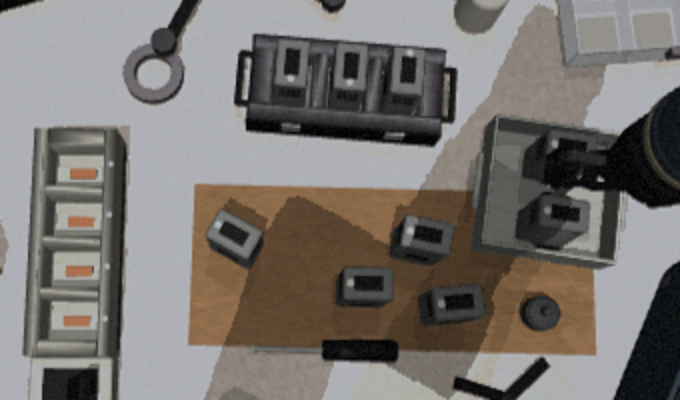

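Both swollen packs stand in the box. Next is sound pack F.

>>> arm_command --plan '[{"delta_pos": [4,3.5,0],"angular": [0,0,-0.08]},{"delta_pos": [8,7,0.3],"angular": [0,0,-0.16]},{"delta_pos": [11.2,10.1,0.6],"angular": [0,0,-0.237]},{"delta_pos": [11.2,10.1,3],"angular": [0,0,-0.237]},{"delta_pos": [11.2,10.1,3],"angular": [0,0,-0.237]},{"delta_pos": [11.2,10.1,3],"angular": [0,0,-0.237]},{"delta_pos": [11.2,10.1,3],"angular": [0,0,-0.237]},{"delta_pos": [11.2,10.1,3],"angular": [0,0,-0.237]}]'

```text
time: 28.6
tool_pos: [0.4288, -0.1576, 0.3467]
tool_rot: [[-0.994, -0.108, 0.001], [-0.108, 0.994, 0.002], [-0.001, 0.002, -1.0]]
ft_force: [-0.2, 0.4, 0.1]
width: 0.952
```

```bash
python3 - <<'E'
from h import *
d=viewer.get_image('wrist');cv2.imwrite(f'pics/wrist16.png',d['pixels'][:,:,::-1])
print(wproj(d,[.4284,-.1575,.1]))
E
python3 mv.py '[[428.4,-157.5,231,96.2]]'
```

```text
[258.76740936 196.59426972]
t 28.65 pos [ 428.7 -157.5  346.6] phi 96.2 w 0.949 F [-0.3 -1.   0.5]
(428.4, -157.5, 231, 96.2) [0.04, -0.01, 11.56] [0.002, 0.001, -0.0] dist 116 rot 0 j6~ -26
```

View pics/wrist16.png

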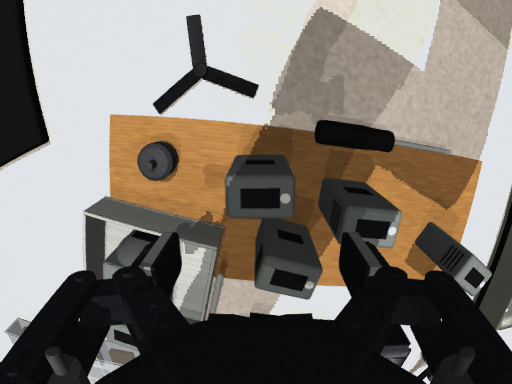

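>>> arm_command --plan '[{"delta_pos": [0,0,3],"angular": [0,0,0]},{"delta_pos": [0,0,6],"angular": [0,0,0]},{"delta_pos": [0,0,9],"angular": [0,0,0]},{"delta_pos": [0,0,11],"angular": [0,0,0]},{"delta_pos": [0,0,11.6],"angular": [0,0,0]},{"delta_pos": [0,0,11.6],"angular": [0,0,0]},{"delta_pos": [0,0,11.6],"angular": [0,0,0]},{"delta_pos": [0,0,11.6],"angular": [0,0,0]}]'

```text
time: 29.65
tool_pos: [0.4291, -0.1575, 0.2313]
tool_rot: [[-0.994, -0.108, 0.002], [-0.108, 0.994, 0.001], [-0.002, 0.001, -1.0]]
ft_force: [0.1, 0.9, 0.3]
width: 0.952
```

>>> arm_command --plan '[{"delta_pos": [0,0,0],"angular": [0,0,0]},{"delta_pos": [0,0,0],"angular": [0,0,0]},{"delta_pos": [0,0,0],"angular": [0,0,0]},{"delta_pos": [0,0,0],"angular": [0,0,0]},{"delta_pos": [0,0,-2],"angular": [0,0,0]},{"delta_pos": [0,0,-7],"angular": [0,0,0]},{"delta_pos": [0,0,-12],"angular": [0,0,0]},{"delta_pos": [0,0,-15],"angular": [0,0,0]}]' --hand 0

```text
time: 30.65
tool_pos: [0.4288, -0.1577, 0.3835]
tool_rot: [[-0.994, -0.108, 0.004], [-0.108, 0.994, 0.001], [-0.004, 0.0, -1.0]]
ft_force: [0.1, 0.1, -3.2]
width: 0.626
```

```bash
python3 mv.py '[[402.3,257.2,380,91.4]]'
```

```text
t 30.65 pos [ 428.8 -157.7  383.5] phi 96.2 w 0.626 F [ 0.1  0.1 -3.2]
(402.3, 257.2, 380, 91.4) [-1.83, 41.53, 0.37] [0.0, 0.004, 0.083] dist 416 rot 5 j6~ 31
```

>>> arm_command --plan '[{"delta_pos": [-0.2,5.5,0],"angular": [0,0.004,0.01]},{"delta_pos": [-0.4,11,0],"angular": [0,0.004,0.02]},{"delta_pos": [-0.7,17,0],"angular": [0,0.004,0.03]},{"delta_pos": [-1,23,0],"angular": [0,0.004,0.04]},{"delta_pos": [-1.3,29,0],"angular": [0,0.004,0.06]},{"delta_pos": [-1.5,35,0.2],"angular": [0,0.004,0.08]},{"delta_pos": [-1.8,41,0.3],"angular": [0,0.004,0.083]},{"delta_pos": [-1.8,41.5,0.4],"angular": [0,0.004,0.083]}]'

```text
time: 31.65
tool_pos: [0.4014, 0.2602, 0.379]
tool_rot: [[-1.0, -0.03, -0.001], [-0.03, 1.0, 0.001], [0.001, 0.001, -1.0]]
ft_force: [-0.2, -1.0, -3.1]
width: 0.63
```

```bash
python3 - <<'E'
from h import *
d=viewer.get_image('wrist');cv2.imwrite(f'pics/wrist17.png',d['pixels'][:,:,::-1])
for y in(-.1,-.043,.014,.071):
  p=np.array([.4731,.2588])+y*np.array([-.9997,-.024]); print(p.round(4),wproj(d,[*p,.072]).round(0),wproj(d,[*p,.022]).round(0))
E
python3 mv.py '[[402.3,257.2,300,91.4],[402.3,257.2,253,91.4]]'
```

```text
[0.5731 0.2612] [256. 319.] [256. 295.]
[0.5161 0.2598] [256. 281.] [256. 258.]
[0.4591 0.2585] [256. 234.] [256. 216.]
[0.4021 0.2571] [256. 179.] [256. 168.]
t 31.7 pos [401.5 258.9 378.9] phi 91.6 w 0.63 F [-1.  -0.5 -2.3]
(402.3, 257.2, 300, 91.4) [-0.09, -0.17, 7.89] [-0.0, -0.001, 0.004] dist 79 rot 0 j6~ 31
(402.3, 257.2, 253, 91.4) [-0.1, -0.17, 12.59] [-0.0, -0.001, 0.004] dist 126 rot 0 j6~ 31
```

View pics/wrist17.png

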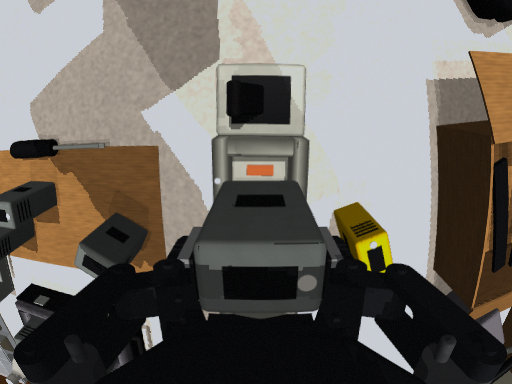

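>>> arm_command --plan '[{"delta_pos": [-0.1,-0.1,3],"angular": [0,0,0]},{"delta_pos": [-0.1,-0.1,6],"angular": [0,0,0]},{"delta_pos": [-0.1,-0.1,7.5],"angular": [0,0,0]},{"delta_pos": [-0.1,-0.1,8.5],"angular": [0,0,0]},{"delta_pos": [-0.1,-0.1,10],"angular": [0,0,0]},{"delta_pos": [-0.1,-0.1,11.5],"angular": [0,0,0]},{"delta_pos": [-0.1,-0.1,12.5],"angular": [0,0,0]},{"delta_pos": [-0.1,-0.1,12.6],"angular": [0,0,0]}]'

```text
time: 32.7
tool_pos: [0.4026, 0.2576, 0.2533]
tool_rot: [[-1.0, -0.028, -0.001], [-0.028, 1.0, -0.0], [0.001, -0.0, -1.0]]
ft_force: [-1.6, -2.5, 9.6]
width: 0.625
```

```bash
python3 mv.py '[[402.3,257.2,253,91.4]]'; python3 - <<'E'
from h import *
d=viewer.get_image('scene');cv2.imwrite(f'pics/scene18.png',cv2.resize(d['pixels'][100:260,280:450,::-1],None,fx=3.5,fy=3.5))
E
```

```text
t 32.7 pos [402.6 257.6 253.3] phi 91.6 w 0.625 F [-1.6 -2.5  9.6]
(402.3, 257.2, 253, 91.4) [0.03, -0.03, 0.03] [-0.0, -0.001, 0.003] dist 1 rot 0 j6~ 31
```

View pics/scene18.png

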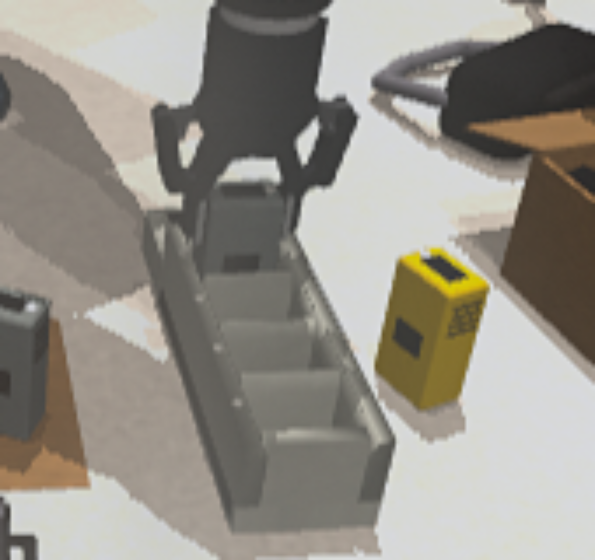

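Seated on the floor (upward force 9.6 N at the right height). Releasing, then pack D.

>>> arm_command --plan '[{"delta_pos": [0,0,0],"angular": [0,0,0]},{"delta_pos": [0,0,0],"angular": [0,0,0]},{"delta_pos": [0,0,0],"angular": [0,0,0]},{"delta_pos": [0,0,-2],"angular": [0,0,0]},{"delta_pos": [0,0,-6],"angular": [0,0,0]},{"delta_pos": [0,0,-10],"angular": [0,0,0]},{"delta_pos": [0,0,-11],"angular": [0,0,0]},{"delta_pos": [0,0,-11],"angular": [0,0,0]}]' --hand 0.95

```text
time: 33.75
tool_pos: [0.4027, 0.2576, 0.3635]
tool_rot: [[-1.0, -0.028, 0.0], [-0.028, 1.0, 0.0], [-0.0, 0.0, -1.0]]
ft_force: [-0.7, -0.6, -0.5]
width: 0.949
```

```bash
python3 mv.py '[[445.9,-62.4,365,90.6]]'; python3 - <<'E'
from h import *
d=viewer.get_image('wrist');cv2.imwrite(f'pics/wrist18.png',d['pixels'][:,:,::-1])
d=viewer.get_image('top')
for r in tops(d,(215,175,360,252),.1): print('bench',r)
E
```

```text
t 33.75 pos [402.7 257.6 363.5] phi 91.6 w 0.949 F [-0.7 -0.6 -0.5]
(445.9, -62.4, 365, 90.6) [-3.43, -32.11, -0.17] [0.0, 0.0, 0.017] dist 323 rot 1 j6~ -9
bench (446.2, -62.9, 51.1, 33.3, -89.5, array([304., 221.]))
bench (500.1, -125.8, 52.0, 34.6, 79.2, array([334., 197.]))
bench (496.9, 80.3, 51.9, 31.6, 60.9, array([240., 195.]))
```

View pics/wrist18.png

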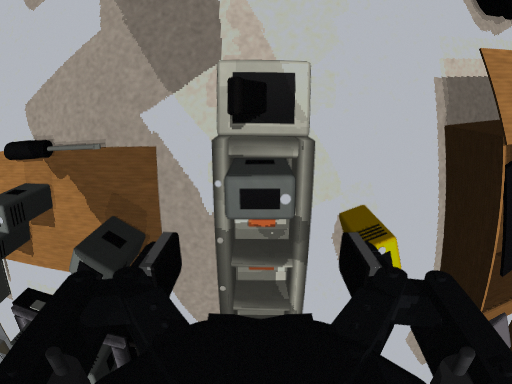

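>>> arm_command --plan '[{"delta_pos": [-0.5,-5.5,0],"angular": [0,0,0]},{"delta_pos": [-1,-11,0],"angular": [0,0,0]},{"delta_pos": [-1.7,-17,0],"angular": [0,0,0]},{"delta_pos": [-2.4,-23,0],"angular": [0,0,0.017]},{"delta_pos": [-3,-28,0],"angular": [0,0,0.017]},{"delta_pos": [-3.4,-32.1,0],"angular": [0,0,0.017]},{"delta_pos": [-3.4,-32.1,0.5],"angular": [0,0,0.017]},{"delta_pos": [-3.4,-32.1,2],"angular": [0,0,0.017]}]'

```text
time: 34.85
tool_pos: [0.4451, -0.0627, 0.3413]
tool_rot: [[-1.0, -0.01, -0.003], [-0.01, 1.0, -0.0], [0.003, -0.0, -1.0]]
ft_force: [-0.0, 0.1, -0.1]
width: 0.952
```

```bash
python3 mv.py '[[446,-62.6,231,90.6]]'; python3 - <<'E'
from h import *
d=viewer.get_image('wrist');cv2.imwrite(f'pics/wrist19.png',d['pixels'][:,:,::-1])
E
```

```text
t 34.85 pos [445.1 -62.7 341.3] phi 90.6 w 0.952 F [-0.   0.1 -0.1]
(446, -62.6, 231, 90.6) [-0.13, 0.02, 11.03] [-0.0, -0.003, -0.001] dist 110 rot 0 j6~ -9
```

View pics/wrist19.png

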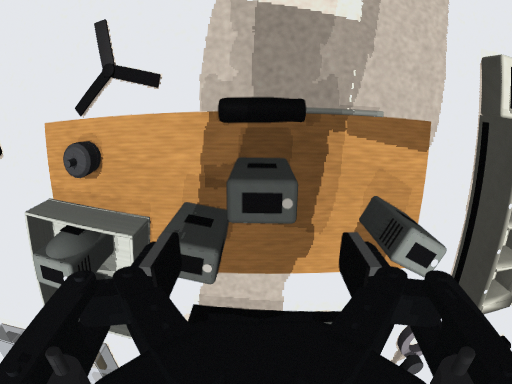

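>>> arm_command --plan '[{"delta_pos": [-0.1,0,3],"angular": [0,0,0]},{"delta_pos": [-0.1,0,6],"angular": [0,0,0]},{"delta_pos": [-0.1,0,9],"angular": [0,0,0]},{"delta_pos": [-0.1,0,10.5],"angular": [0,0,0]},{"delta_pos": [-0.1,0,11],"angular": [0,0,0]},{"delta_pos": [-0.1,0,11],"angular": [0,0,0]},{"delta_pos": [-0.1,0,11],"angular": [0,0,0]},{"delta_pos": [-0.1,0,11],"angular": [0,0,0]}]'

```text
time: 35.9
tool_pos: [0.445, -0.0623, 0.2299]
tool_rot: [[-1.0, -0.01, -0.005], [-0.01, 1.0, -0.0], [0.005, -0.0, -1.0]]
ft_force: [-0.2, -0.0, 0.3]
width: 0.95
```

>>> arm_command --plan '[{"delta_pos": [0,0,0],"angular": [0,0,0]},{"delta_pos": [0,0,0],"angular": [0,0,0]},{"delta_pos": [0,0,0],"angular": [0,0,0]},{"delta_pos": [0,0,0],"angular": [0,0,0]},{"delta_pos": [0,0,-2],"angular": [0,0,0]},{"delta_pos": [0,0,-7],"angular": [0,0,0]},{"delta_pos": [0,0,-12],"angular": [0,0,0]},{"delta_pos": [0,0,-15],"angular": [0,0,0]}]' --hand 0

```text
time: 36.9
tool_pos: [0.4458, -0.0623, 0.3821]
tool_rot: [[-1.0, -0.01, -0.003], [-0.01, 1.0, -0.001], [0.003, -0.001, -1.0]]
ft_force: [0.5, -0.2, -2.3]
width: 0.629
```

```bash
python3 mv.py '[[459.1,258.7,380,91.4]]'
```

```text
t 36.9 pos [445.8 -62.3 382.1] phi 90.6 w 0.629 F [ 0.5 -0.2 -2.3]
(459.1, 258.7, 380, 91.4) [-1.67, 32.08, 0.18] [-0.0, -0.003, -0.014] dist 321 rot 1 j6~ 28
```

>>> arm_command --plan '[{"delta_pos": [-0.3,5.5,0],"angular": [0,-0.003,0]},{"delta_pos": [-0.6,11,0],"angular": [0,-0.003,0]},{"delta_pos": [-0.9,17,0],"angular": [0,-0.003,-0.014]},{"delta_pos": [-1.2,23,0],"angular": [0,-0.003,-0.014]},{"delta_pos": [-1.5,28,0],"angular": [0,-0.003,-0.014]},{"delta_pos": [-1.7,32.1,0],"angular": [0,-0.003,-0.014]},{"delta_pos": [-1.7,32.1,0],"angular": [0,-0.003,-0.014]},{"delta_pos": [-1.7,32.1,0],"angular": [0,-0.003,-0.014]}]'

```text
time: 37.9
tool_pos: [0.4592, 0.2586, 0.3813]
tool_rot: [[-1.0, -0.025, -0.001], [-0.025, 1.0, -0.001], [0.001, -0.001, -1.0]]
ft_force: [-0.4, -0.5, -2.0]
width: 0.629
```

```bash
python3 mv.py '[[459.1,258.7,252,91.4]]'
```

```text
t 37.9 pos [459.2 258.6 381.3] phi 91.4 w 0.629 F [-0.4 -0.5 -2. ]
(459.1, 258.7, 252, 91.4) [-0.01, 0.03, 12.93] [-0.001, -0.001, 0.0] dist 129 rot 0 j6~ 28
```

>>> arm_command --plan '[{"delta_pos": [0,0,3],"angular": [0,0,0]},{"delta_pos": [0,0,6],"angular": [0,0,0]},{"delta_pos": [0,0,7.5],"angular": [0,0,0]},{"delta_pos": [0,0,8.5],"angular": [0,0,0]},{"delta_pos": [0,0,10],"angular": [0,0,0]},{"delta_pos": [0,0,11.5],"angular": [0,0,0]},{"delta_pos": [0,0,12.7],"angular": [0,0,0]},{"delta_pos": [0,0,12.9],"angular": [0,0,0]}]'

```text
time: 38.9
tool_pos: [0.4591, 0.2586, 0.2521]
tool_rot: [[-1.0, -0.025, -0.001], [-0.025, 1.0, -0.001], [0.001, -0.001, -1.0]]
ft_force: [-4.6, -1.3, 17.5]
width: 0.627
```

>>> arm_command --plan '[{"delta_pos": [0,0,0],"angular": [0,0,0]},{"delta_pos": [0,0,0],"angular": [0,0,0]},{"delta_pos": [0,0,0],"angular": [0,0,0]},{"delta_pos": [0,0,-2],"angular": [0,0,0]},{"delta_pos": [0,0,-6],"angular": [0,0,0]},{"delta_pos": [0,0,-10],"angular": [0,0,0]},{"delta_pos": [0,0,-11],"angular": [0,0,0]},{"delta_pos": [0,0,-11],"angular": [0,0,0]}]' --hand 0.95

```text
time: 39.9
tool_pos: [0.4592, 0.2588, 0.3623]
tool_rot: [[-1.0, -0.025, -0.0], [-0.025, 1.0, -0.001], [0.0, -0.001, -1.0]]
ft_force: [-0.5, -0.4, 0.1]
width: 0.954
```

```bash
python3 mv.py '[[496.2,81,365,62.2]]'; python3 - <<'E'
from h import *
d=viewer.get_image('wrist');cv2.imwrite(f'pics/wrist20.png',d['pixels'][:,:,::-1])
E
```

```text
t 39.9 pos [459.2 258.8 362.3] phi 91.4 w 0.954 F [-0.5 -0.4  0.1]
(496.2, 81, 365, 62.2) [-3.25, -17.87, -0.26] [-0.001, -0.0, 0.51] dist 182 rot 29 j6~ 37
```

View pics/wrist20.png

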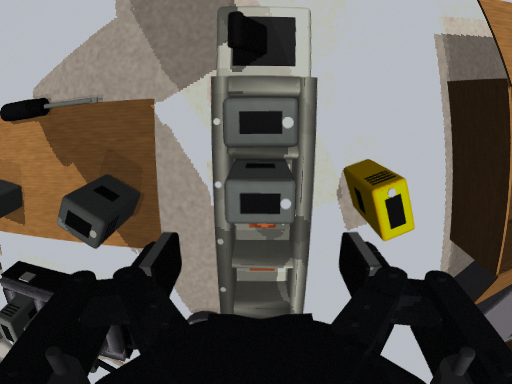

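Two packs are seated in bays 2 and 3. Next is pack A.

>>> arm_command --plan '[{"delta_pos": [-0.8,-4,0],"angular": [0,0,0.1]},{"delta_pos": [-1.6,-9,0],"angular": [0,0,0.2]},{"delta_pos": [-2.4,-14,0],"angular": [0,0,0.3]},{"delta_pos": [-3.2,-17.9,0],"angular": [0,0,0.4]},{"delta_pos": [-3.2,-17.9,0],"angular": [0,0,0.51]},{"delta_pos": [-3.2,-17.9,0.5],"angular": [0,0,0.51]},{"delta_pos": [-3.2,-17.9,2],"angular": [0,0,0.51]},{"delta_pos": [-3.2,-17.9,2],"angular": [0,0,0.51]}]'

```text
time: 40.95
tool_pos: [0.4947, 0.0809, 0.3396]
tool_rot: [[-0.886, 0.464, -0.005], [0.464, 0.886, -0.002], [0.003, -0.004, -1.0]]
ft_force: [0.3, -0.9, 0.1]
width: 0.954
```

```bash
python3 mv.py '[[496.2,81,231,62.2]]'; python3 - <<'E'
from h import *
d=viewer.get_image('wrist');cv2.imwrite(f'pics/wrist21.png',d['pixels'][:,:,::-1])
E
```

```text
t 40.95 pos [494.7  80.9 339.6] phi 62.3 w 0.954 F [ 0.3 -0.9  0.1]
(496.2, 81, 231, 62.2) [-0.16, 0.12, 10.86] [-0.004, -0.003, 0.003] dist 109 rot 0 j6~ 37
```

View pics/wrist21.png

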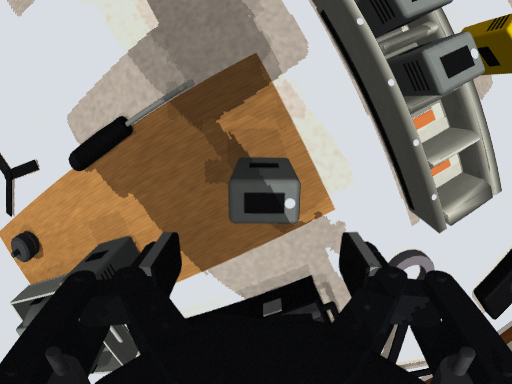

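>>> arm_command --plan '[{"delta_pos": [-0.1,0.1,3],"angular": [0,0,0]},{"delta_pos": [-0.1,0.1,6],"angular": [0,0,0]},{"delta_pos": [-0.1,0.1,9],"angular": [0,0,0]},{"delta_pos": [-0.1,0.1,10.5],"angular": [0,0,0]},{"delta_pos": [-0.1,0.1,10.9],"angular": [0,0,0]},{"delta_pos": [-0.1,0.1,10.9],"angular": [0,0,0]},{"delta_pos": [-0.1,0.1,10.9],"angular": [0,0,0]},{"delta_pos": [-0.1,0.1,10.9],"angular": [0,0,0]}]'

```text
time: 42.0
tool_pos: [0.4962, 0.0812, 0.2321]
tool_rot: [[-0.886, 0.464, -0.003], [0.464, 0.886, -0.002], [0.002, -0.003, -1.0]]
ft_force: [-0.4, 0.5, -0.1]
width: 0.95
```

>>> arm_command --plan '[{"delta_pos": [0,0,0],"angular": [0,0,0]},{"delta_pos": [0,0,0],"angular": [0,0,0]},{"delta_pos": [0,0,0],"angular": [0,0,0]},{"delta_pos": [0,0,0],"angular": [0,0,0]},{"delta_pos": [0,0,-2],"angular": [0,0,0]},{"delta_pos": [0,0,-7],"angular": [0,0,0]},{"delta_pos": [0,0,-12],"angular": [0,0,0]},{"delta_pos": [0,0,-15],"angular": [0,0,0]}]' --hand 0

```text
time: 43.0
tool_pos: [0.4966, 0.0814, 0.3841]
tool_rot: [[-0.886, 0.464, -0.001], [0.464, 0.886, -0.002], [0.0, -0.002, -1.0]]
ft_force: [0.8, -0.6, -1.8]
width: 0.632
```

```bash
python3 mv.py '[[516,259.8,382,91.4]]'
```

```text
t 43.0 pos [496.6  81.4 384.1] phi 62.3 w 0.632 F [ 0.8 -0.6 -1.8]
(516, 259.8, 382, 91.4) [6.56, 16.7, 0.18] [-0.002, -0.001, -0.507] dist 179 rot 29 j6~ 25
```

>>> arm_command --plan '[{"delta_pos": [1.6,4,0],"angular": [0,0,-0.1]},{"delta_pos": [3.2,8,0],"angular": [0,0,-0.2]},{"delta_pos": [4.8,12,0],"angular": [0,0,-0.3]},{"delta_pos": [6,15,0],"angular": [0,0,-0.4]},{"delta_pos": [6.6,16.7,0.2],"angular": [0,0,-0.507]},{"delta_pos": [6.6,16.7,0.2],"angular": [0,0,-0.507]},{"delta_pos": [6.6,16.7,0.2],"angular": [0,0,-0.507]},{"delta_pos": [6.6,16.7,0.2],"angular": [0,0,-0.507]}]'

```text
time: 44.0
tool_pos: [0.5156, 0.2591, 0.3818]
tool_rot: [[-1.0, -0.022, -0.001], [-0.022, 1.0, -0.002], [0.001, -0.002, -1.0]]
ft_force: [-0.0, -0.7, -2.3]
width: 0.623
```

```bash
python3 mv.py '[[516,259.8,253.5,91.4]]'; python3 - <<'E'
from h import *
d=viewer.get_image('wrist');cv2.imwrite(f'pics/wrist22.png',d['pixels'][:,:,::-1])
E
```

```text
t 44.0 pos [515.6 259.1 381.8] phi 91.3 w 0.623 F [-0.  -0.7 -2.3]
(516, 259.8, 253.5, 91.4) [-0.06, 0.09, 12.83] [-0.002, -0.001, -0.002] dist 128 rot 0 j6~ 25
```

View pics/wrist22.png

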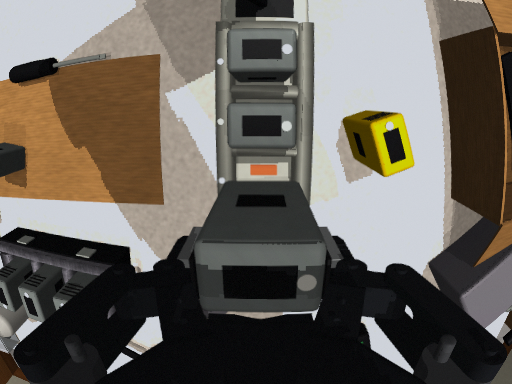

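>>> arm_command --plan '[{"delta_pos": [0,0.1,3],"angular": [0,0,0]},{"delta_pos": [0,0.1,6],"angular": [0,0,0]},{"delta_pos": [0,0.1,7.5],"angular": [0,0,0]},{"delta_pos": [0,0.1,8.5],"angular": [0,0,0]},{"delta_pos": [0,0.1,10],"angular": [0,0,0]},{"delta_pos": [0,0.1,11.5],"angular": [0,0,0]},{"delta_pos": [0,0.1,12.7],"angular": [0,0,0]},{"delta_pos": [0,0.1,12.8],"angular": [0,0,0]}]'

```text
time: 45.05
tool_pos: [0.5157, 0.2604, 0.2539]
tool_rot: [[-1.0, -0.023, -0.001], [-0.023, 1.0, -0.0], [0.001, -0.0, -1.0]]
ft_force: [-1.7, 1.0, 3.5]
width: 0.627
```

>>> arm_command --plan '[{"delta_pos": [0,0,0],"angular": [0,0,0]},{"delta_pos": [0,0,0],"angular": [0,0,0]},{"delta_pos": [0,0,0],"angular": [0,0,0]},{"delta_pos": [0,0,-2],"angular": [0,0,0]},{"delta_pos": [0,0,-6],"angular": [0,0,0]},{"delta_pos": [0,0,-10],"angular": [0,0,0]},{"delta_pos": [0,0,-11],"angular": [0,0,0]},{"delta_pos": [0,0,-11],"angular": [0,0,0]}]' --hand 0.95

```text
time: 46.05
tool_pos: [0.5158, 0.2604, 0.364]
tool_rot: [[-1.0, -0.023, 0.0], [-0.023, 1.0, -0.0], [-0.0, -0.0, -1.0]]
ft_force: [-0.7, 0.2, -0.4]
width: 0.947
```

```bash
python3 mv.py '[[500,-125.6,365,79.3]]'; python3 - <<'E'
from h import *
d=viewer.get_image('wrist');cv2.imwrite(f'pics/wrist23.png',d['pixels'][:,:,::-1])
E
```

```text
t 46.05 pos [515.8 260.4 364. ] phi 91.3 w 0.947 F [-0.7  0.2 -0.4]
(500, -125.6, 365, 79.3) [2.45, -38.56, -0.09] [-0.0, 0.0, 0.209] dist 386 rot 12 j6~ -3
```

View pics/wrist23.png

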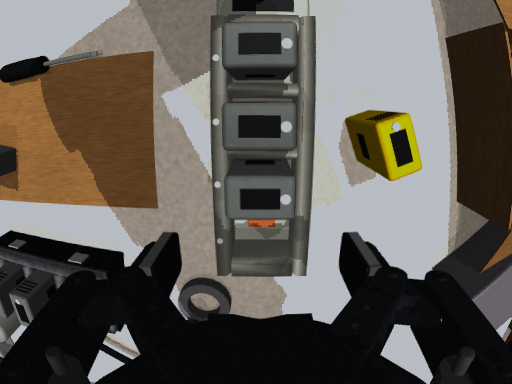

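Three packs are seated. Last is pack E.

>>> arm_command --plan '[{"delta_pos": [0.3,-5.5,0],"angular": [0,0,0.03]},{"delta_pos": [0.6,-11,0],"angular": [0,0,0.06]},{"delta_pos": [1,-17,0],"angular": [0,0,0.09]},{"delta_pos": [1.4,-23,0],"angular": [0,0,0.12]},{"delta_pos": [1.8,-29,0],"angular": [0,0,0.15]},{"delta_pos": [2.2,-35,0],"angular": [0,0,0.18]},{"delta_pos": [2.4,-38.6,0],"angular": [0,0,0.21]},{"delta_pos": [2.4,-38.6,1],"angular": [0,0,0.21]}]'

```text
time: 47.1
tool_pos: [0.4999, -0.1284, 0.3521]
tool_rot: [[-0.982, 0.19, -0.002], [0.19, 0.982, -0.001], [0.002, -0.001, -1.0]]
ft_force: [-0.9, 1.0, -0.4]
width: 0.951
```

```bash
python3 mv.py '[[500,-125.6,231,79.3]]'; python3 - <<'E'
from h import *
d=viewer.get_image('wrist');cv2.imwrite(f'pics/wrist24.png',d['pixels'][:,:,::-1])
E
```

```text
t 47.1 pos [ 499.9 -128.4  352.1] phi 79.0 w 0.951 F [-0.9  1.  -0.4]
(500, -125.6, 231, 79.3) [0.01, 0.29, 12.11] [-0.001, -0.002, -0.005] dist 121 rot 0 j6~ -3
```

View pics/wrist24.png

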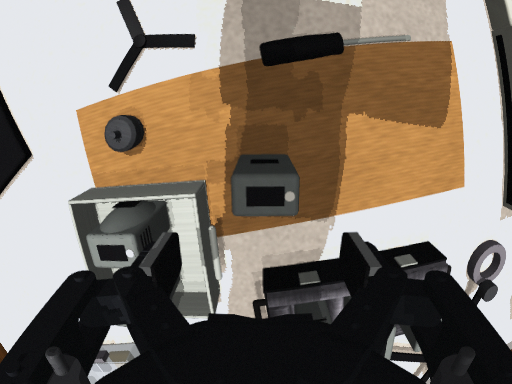

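>>> arm_command --plan '[{"delta_pos": [0,0.3,3],"angular": [0,0,0]},{"delta_pos": [0,0.3,6],"angular": [0,0,0]},{"delta_pos": [0,0.3,9],"angular": [0,0,0]},{"delta_pos": [0,0.3,11],"angular": [0,0,0]},{"delta_pos": [0,0.3,12.1],"angular": [0,0,0]},{"delta_pos": [0,0.3,12.1],"angular": [0,0,0]},{"delta_pos": [0,0.3,12.1],"angular": [0,0,0]},{"delta_pos": [0,0.3,12.1],"angular": [0,0,0]}]'

```text
time: 48.15
tool_pos: [0.4998, -0.124, 0.2303]
tool_rot: [[-0.982, 0.189, -0.003], [0.189, 0.982, -0.0], [0.003, -0.001, -1.0]]
ft_force: [-0.2, 0.1, -0.8]
width: 0.947
```

>>> arm_command --plan '[{"delta_pos": [0,0,0],"angular": [0,0,0]},{"delta_pos": [0,0,0],"angular": [0,0,0]},{"delta_pos": [0,0,0],"angular": [0,0,0]},{"delta_pos": [0,0,0],"angular": [0,0,0]},{"delta_pos": [0,0,-2],"angular": [0,0,0]},{"delta_pos": [0,0,-7],"angular": [0,0,0]},{"delta_pos": [0,0,-12],"angular": [0,0,0]},{"delta_pos": [0,0,-15],"angular": [0,0,0]}]' --hand 0

```text
time: 49.15
tool_pos: [0.5004, -0.1241, 0.3824]
tool_rot: [[-0.982, 0.189, -0.002], [0.189, 0.982, -0.0], [0.002, -0.001, -1.0]]
ft_force: [0.3, -0.1, -2.0]
width: 0.627
```

```bash
python3 mv.py '[[573,261.2,382,91.4]]'
```

```text
t 49.15 pos [ 500.4 -124.1  382.4] phi 79.1 w 0.627 F [ 0.3 -0.1 -2. ]
(573, 261.2, 382, 91.4) [0.14, 39.21, 0.01] [-0.001, -0.002, -0.214] dist 392 rot 12 j6~ 23
```

>>> arm_command --plan '[{"delta_pos": [0,5.5,0],"angular": [0,0,-0.03]},{"delta_pos": [0,11,0],"angular": [0,0,-0.06]},{"delta_pos": [0,17,0],"angular": [0,0,-0.09]},{"delta_pos": [0,23,0],"angular": [0,0,-0.12]},{"delta_pos": [0,29,0],"angular": [0,0,-0.15]},{"delta_pos": [0.1,35,0],"angular": [0,0,-0.18]},{"delta_pos": [0.1,39.2,0],"angular": [0,0,-0.214]},{"delta_pos": [0.1,39.2,0],"angular": [0,0,-0.214]}]'

```text
time: 50.15
tool_pos: [0.5733, 0.264, 0.3807]
tool_rot: [[-1.0, -0.028, -0.003], [-0.028, 1.0, -0.001], [0.003, -0.001, -1.0]]
ft_force: [0.2, 0.6, -3.0]
width: 0.627
```

```bash
python3 mv.py '[[573,261.2,252.5,91.4]]'; python3 - <<'E'
from h import *
d=viewer.get_image('wrist');cv2.imwrite(f'pics/wrist25.png',d['pixels'][:,:,::-1])
d=viewer.get_image('top')
cv2.imwrite(f'pics/top25.png',cv2.resize(d['pixels'][80:280,120:460,::-1],None,fx=2,fy=2))
E
```

```text
t 50.15 pos [573.3 264.  380.7] phi 91.6 w 0.627 F [ 0.2  0.6 -3. ]
(573, 261.2, 252.5, 91.4) [-0.0, -0.27, 12.82] [-0.001, -0.003, 0.004] dist 128 rot 0 j6~ 23
```

View pics/wrist25.png

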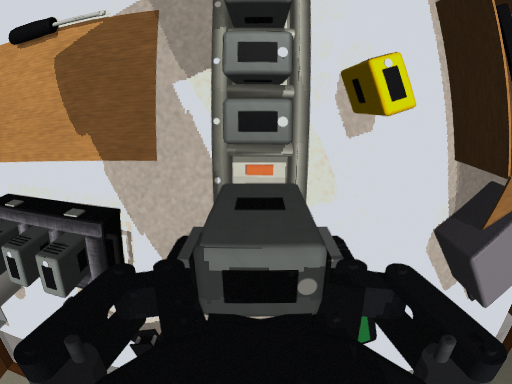

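View pics/top25.png

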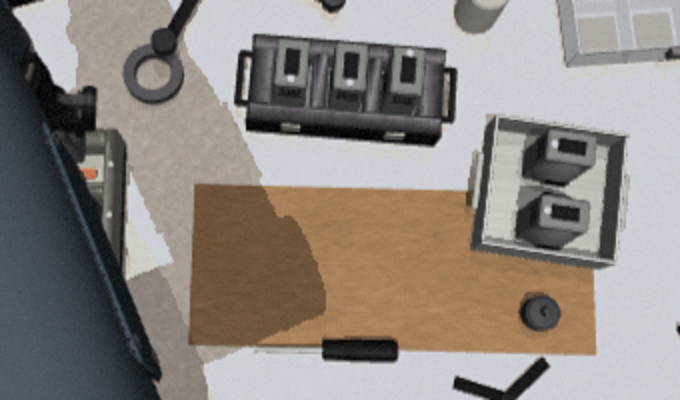

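>>> arm_command --plan '[{"delta_pos": [0,-0.2,3],"angular": [0,0,0]},{"delta_pos": [0,-0.2,6],"angular": [0,0,0]},{"delta_pos": [0,-0.2,7.5],"angular": [0,0,0]},{"delta_pos": [0,-0.2,8.5],"angular": [0,0,0]},{"delta_pos": [0,-0.2,10],"angular": [0,0,0]},{"delta_pos": [0,-0.2,11.5],"angular": [0,0,0]},{"delta_pos": [0,-0.2,12.7],"angular": [0,0,0]},{"delta_pos": [0,-0.2,12.8],"angular": [0,0,0]}]'

```text
time: 51.25
tool_pos: [0.5729, 0.2596, 0.2527]
tool_rot: [[-1.0, -0.025, -0.003], [-0.025, 1.0, -0.0], [0.003, -0.0, -1.0]]
ft_force: [-0.5, 4.9, 1.6]
width: 0.628
```

>>> arm_command --plan '[{"delta_pos": [0,0,0],"angular": [0,0,0]},{"delta_pos": [0,0,0],"angular": [0,0,0]},{"delta_pos": [0,0,0],"angular": [0,0,0]},{"delta_pos": [0,0,-2],"angular": [0,0,0]},{"delta_pos": [0,0,-6],"angular": [0,0,0]},{"delta_pos": [0,0,-10],"angular": [0,0,0]},{"delta_pos": [0,0,-11],"angular": [0,0,0]},{"delta_pos": [0,0,-11],"angular": [0,0,0]}]' --hand 0.95

```text
time: 52.25
tool_pos: [0.5732, 0.2595, 0.3629]
tool_rot: [[-1.0, -0.025, -0.002], [-0.025, 1.0, 0.0], [0.002, 0.0, -1.0]]
ft_force: [-0.4, -0.4, -0.7]
width: 0.949
```

```bash
python3 mv.py '[[450,80,400,91.4]]'; python3 - <<'E'
from h import *
d=viewer.get_image('wrist');cv2.imwrite(f'pics/wrist26.png',d['pixels'][:,:,::-1])
E
```

```text
t 52.25 pos [573.2 259.5 362.9] phi 91.4 w 0.949 F [-0.4 -0.4 -0.7]
(450, 80, 400, 91.4) [12.78, -17.64, -3.69] [0.0, -0.002, 0.001] dist 221 rot 0 j6~ 9
```

View pics/wrist26.png

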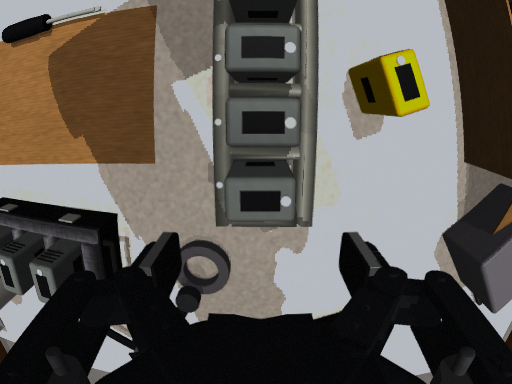

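```bash
python3 mv.py '[[324,175,363,91.4],[324,175,245,91.4]]'
```

```text
t 52.3 pos [573.  259.5 361.9] phi 91.5 w 0.946 F [ 1.1  0.6 -0.5]
(324, 175, 363, 91.4) [25.11, -7.81, -0.02] [-0.001, -0.004, 0.001] dist 263 rot 0 j6~ 27
(324, 175, 245, 91.4) [25.06, -7.81, 11.78] [-0.001, -0.004, 0.001] dist 288 rot 0 j6~ 27
```

>>> arm_command --plan '[{"delta_pos": [4,-3,0],"angular": [0,0,0]},{"delta_pos": [9,-5,0],"angular": [0,0,0]},{"delta_pos": [14,-7,0],"angular": [0,0,0]},{"delta_pos": [19,-7.8,0],"angular": [0,0,0]},{"delta_pos": [24,-7.8,0],"angular": [0,0,0]},{"delta_pos": [25.1,-7.8,0],"angular": [0,0,0]},{"delta_pos": [25.1,-7.8,0],"angular": [0,0,0]},{"delta_pos": [25.1,-7.8,0],"angular": [0,0,0]}]' --hand 0

```text
time: 53.3
tool_pos: [0.3251, 0.1755, 0.3625]
tool_rot: [[-1.0, -0.025, -0.004], [-0.025, 1.0, -0.001], [0.004, -0.001, -1.0]]
ft_force: [0.2, 0.5, 0.5]
width: -0.005
```

```bash
python3 mv.py '[[324,175,245,91.4]]'; python3 - <<'E'
from h import *
d=viewer.get_image('scene');cv2.imwrite(f'pics/scene27.png',cv2.resize(d['pixels'][140:320,60:430,::-1],None,fx=2.1,fy=2.1))
d=viewer.get_image('top')
cv2.imwrite(f'pics/top27.png',cv2.resize(d['pixels'][80:300,120:460,::-1],None,fx=2.2,fy=2.2))
for r in ((312,100,336,132),(250,95,275,125),(282,97,305,128)): print(tops(d,r,.117))
for z in(.122,): print(tops(d,(134,140,170,255),z,lo=95,hi=150))
E
```

```text
t 53.3 pos [325.1 175.5 362.5] phi 91.4 w -0.005 F [0.2 0.5 0.5]
(324, 175, 245, 91.4) [0.07, -0.03, 11.75] [-0.001, -0.004, 0.001] dist 118 rot 0 j6~ 27
[(675.6, -105.5, 50.5, 39.8, -4.2, array([325., 115.]))]
[(681.8, 22.8, 51.3, 34.3, -3.7, array([266., 111.]))]
[(679.1, -40.4, 50.9, 33.6, -4.0, array([295., 113.]))]
[(522.8, 260.8, 156.5, 59.3, 1.0, array([147., 179.]))]
```

View pics/scene27.png

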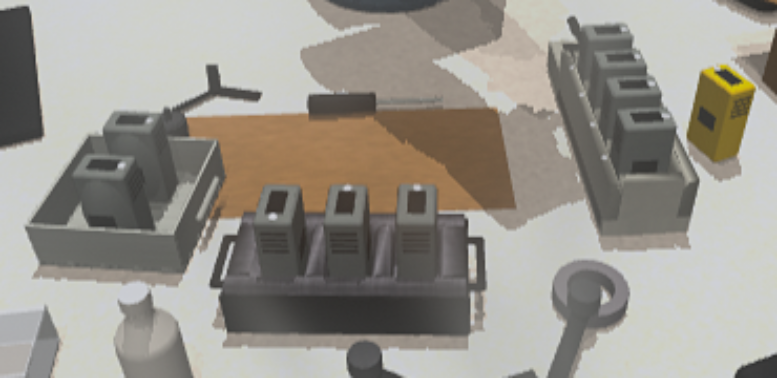

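View pics/top27.png

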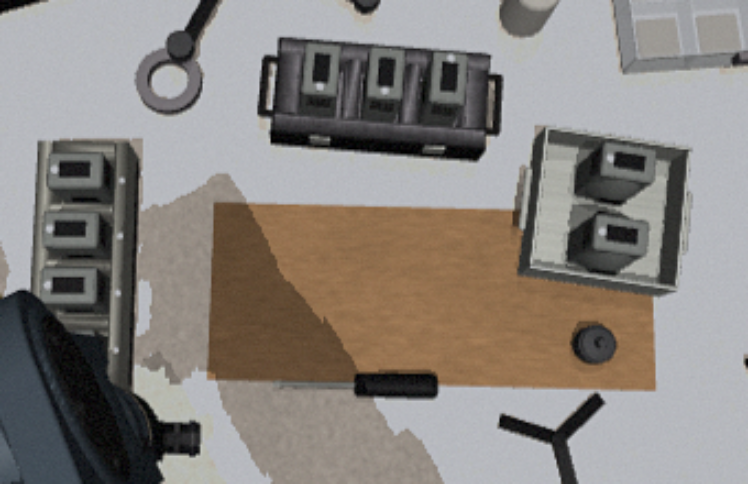

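Everything stands upright and level: four packs in the hub, three in the caddy, two in the box. Descending in front of the paddle to switch on.

>>> arm_command --plan '[{"delta_pos": [0,0,4],"angular": [0,-0.004,0]},{"delta_pos": [0,0,8],"angular": [0,-0.004,0]},{"delta_pos": [0.1,0,11.7],"angular": [0,-0.004,0]},{"delta_pos": [0.1,2,11.7],"angular": [0,-0.004,0]},{"delta_pos": [0.1,3,11.7],"angular": [0,-0.004,0]},{"delta_pos": [0.1,4,11.7],"angular": [0,-0.004,0]},{"delta_pos": [0.1,5,11.7],"angular": [0,-0.004,0]},{"delta_pos": [0.1,6,11.7],"angular": [0,-0.004,0]}]'

```text
time: 54.4
tool_pos: [0.3222, 0.2357, 0.2457]
tool_rot: [[-1.0, -0.025, 0.001], [-0.025, 1.0, -0.001], [-0.001, -0.001, -1.0]]
ft_force: [-0.5, -4.4, 2.5]
width: 0.001
```

```bash
python3 mv.py '[[324,257.5,245,91.4]]'
```

```text
t 54.4 pos [322.2 235.7 245.7] phi 91.4 w 0.001 F [-0.5 -4.4  2.5]
(324, 257.5, 245, 91.4) [-0.23, 2.17, 0.07] [-0.001, 0.001, 0.0] dist 22 rot 0 j6~ 37
```

>>> arm_command --plan '[{"delta_pos": [0,0.6,0],"angular": [0,0,0]},{"delta_pos": [0,1.0,0],"angular": [0,0,0]},{"delta_pos": [0,1.4,0],"angular": [0,0,0]},{"delta_pos": [0,1.7,0],"angular": [0,0,0]},{"delta_pos": [0,1.9,0],"angular": [0,0,0]},{"delta_pos": [0,2.0,0],"angular": [0,0,0]},{"delta_pos": [0,2.1,0],"angular": [0,0,0]},{"delta_pos": [0,2.2,0],"angular": [0,0,0]}]'

```text
time: 55.4
tool_pos: [0.3216, 0.2576, 0.2456]
tool_rot: [[-1.0, -0.025, 0.0], [-0.025, 1.0, -0.001], [-0.0, -0.001, -1.0]]
ft_force: [0.3, -2.9, 0.2]
width: -0.003
```

Force is still only the paddle's friction, so it isn't at the stop. Pushing a little further.

>>> arm_command --plan '[{"delta_pos": [0,0.1,0],"angular": [0,0,0]},{"delta_pos": [0,0.2,0],"angular": [0,0,0]},{"delta_pos": [0,0.3,0],"angular": [0,0,0]},{"delta_pos": [0,0.4,0],"angular": [0,0,0]},{"delta_pos": [0,0.4,0],"angular": [0,0,0]},{"delta_pos": [0,0.4,0],"angular": [0,0,0]},{"delta_pos": [0,0.4,0],"angular": [0,0,0]},{"delta_pos": [0,0.4,0],"angular": [0,0,0]}]'

```text
time: 56.4
tool_pos: [0.3215, 0.2617, 0.2457]
tool_rot: [[-1.0, -0.025, 0.0], [-0.025, 1.0, -0.001], [-0.0, -0.001, -1.0]]
ft_force: [-0.9, -1.4, -0.7]
width: 0.002
```

>>> arm_command --plan '[{"delta_pos": [0,0.1,0],"angular": [0,0,0]},{"delta_pos": [0,0.2,0],"angular": [0,0,0]},{"delta_pos": [0,0.3,0],"angular": [0,0,0]},{"delta_pos": [0,0.3,0],"angular": [0,0,0]},{"delta_pos": [0,0.3,0],"angular": [0,0,0]},{"delta_pos": [0,0.3,0],"angular": [0,0,0]},{"delta_pos": [0,0.3,0],"angular": [0,0,0]},{"delta_pos": [0,0.3,0],"angular": [0,0,0]}]'

```text
time: 57.4
tool_pos: [0.3213, 0.2636, 0.2455]
tool_rot: [[-1.0, -0.024, 0.001], [-0.024, 1.0, -0.005], [-0.001, -0.005, -1.0]]
ft_force: [1.1, -11.7, 3.9]
width: -0.001
```

```bash
python3 - <<'E'
from h import *
d=viewer.get_image('wrist');cv2.imwrite(f'pics/wrist28.png',d['pixels'][:,:,::-1])
E
```

```text
(no output)
```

View pics/wrist28.png

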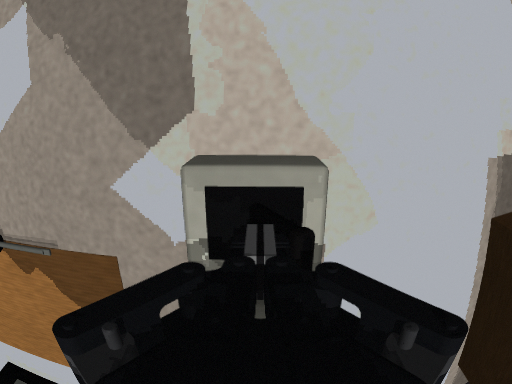

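Now at the stop, with force up to 11.7 N and the paddle on the back side at (300,245). One more 2 mm push, then retreat and check.

>>> arm_command --plan '[{"delta_pos": [0,0.2,0],"angular": [0,0,0]},{"delta_pos": [0,0.2,0],"angular": [0,0,0]},{"delta_pos": [0,0.2,0],"angular": [0,0,0]},{"delta_pos": [0,-2,0],"angular": [0,0,0]},{"delta_pos": [0,-6,0],"angular": [0,0,0]},{"delta_pos": [0,-9,-3],"angular": [0,0,0]},{"delta_pos": [0,-9,-8],"angular": [0,0,0]},{"delta_pos": [0,-9,-13],"angular": [0,0,0]}]'

```text
time: 58.45
tool_pos: [0.3233, 0.174, 0.3777]
tool_rot: [[-1.0, -0.023, 0.001], [-0.023, 1.0, -0.003], [-0.001, -0.003, -1.0]]
ft_force: [1.1, 1.4, -0.2]
width: 0.002
```

```bash
python3 mv.py '[[324,60,400,91.4]]'
```

```text
t 58.45 pos [323.3 174.  377.7] phi 91.3 w 0.002 F [ 1.1  1.4 -0.2]
(324, 60, 400, 91.4) [0.19, -11.41, -2.19] [-0.003, 0.001, -0.002] dist 116 rot 0 j6~ 9
```

>>> arm_command --plan '[{"delta_pos": [0,-4,-1],"angular": [0,0,0]},{"delta_pos": [0,-9,-2],"angular": [0,0,0]},{"delta_pos": [0,-14,-2],"angular": [0,0,0]},{"delta_pos": [0,-16,-2],"angular": [0,0,0]},{"delta_pos": [0,-16,-2],"angular": [0,0,0]},{"delta_pos": [0,-16,-2],"angular": [0,0,0]},{"delta_pos": [0,-16,-2],"angular": [0,0,0]},{"delta_pos": [0,-16,-2],"angular": [0,0,0]}]'

```text
time: 59.45
tool_pos: [0.327, 0.0147, 0.3982]
tool_rot: [[-1.0, -0.024, 0.001], [-0.024, 1.0, -0.003], [-0.001, -0.003, -1.0]]
ft_force: [0.2, -0.0, -0.2]
width: -0.001
```

```bash
python3 - <<'E'
from h import *
d=viewer.get_image('top')
p=d['pixels'][:,:,::-1]
cv2.imwrite(f'pics/top29.png',cv2.resize(p[80:300,120:460],None,fx=2.2,fy=2.2))
cv2.imwrite(f'pics/top29b.png',cv2.resize(p[135:300,120:190],None,fx=3.6,fy=3.6,interpolation=cv2.INTER_CUBIC))
d=viewer.get_image('scene');cv2.imwrite(f'pics/scene29.png',cv2.resize(d['pixels'][120:300,60:430,::-1],None,fx=2.1,fy=2.1))
for c,b in((.5,'on'),): print(proj(viewer.get_image('top'),[.3235,.2816,.09]))
E
```

```text
[137.86083613 276.37031151]
```

View pics/top29.png

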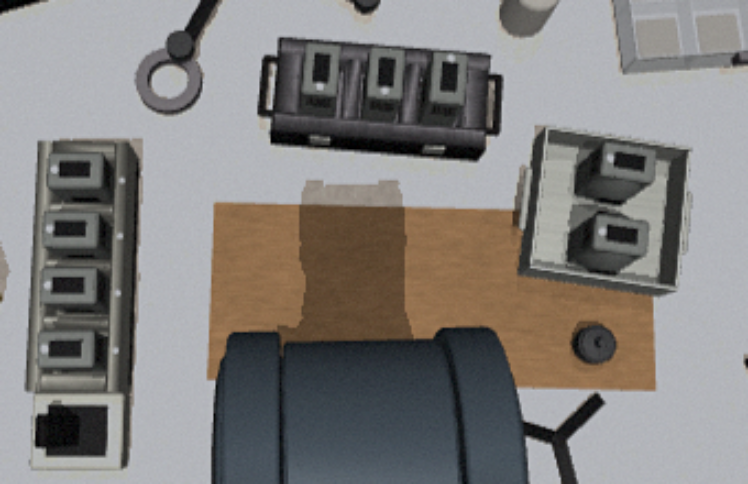

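View pics/top29b.png

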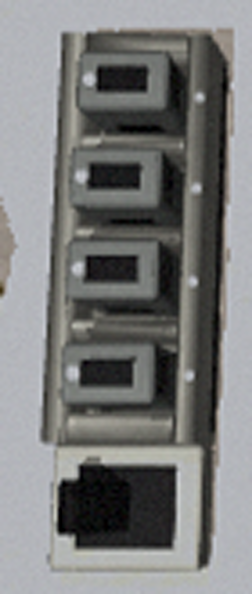

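View pics/scene29.png

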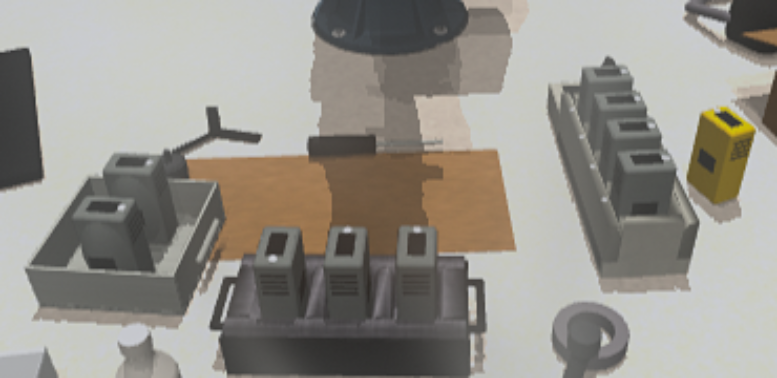

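The paddle's left edge is at u≈136, the same as in the initial ON image (136–137). All packs are upright and in place. Handing in.

```bash
python3 -c "
from plant import workorder
print(workorder.hand_in())"
```

```text
the job is handed in; nothing more can be done
None
```

The battery changeover is done and handed in at about 60 s of the 210 s allowed. The hand-in gave no verdict, so this rests on my own checks.

- **Hub off:** I pushed the switch off first, and it reached its stop at about 22 N.
- **Charged packs:** the two from hub bays 1 and 2 now stand in caddy pockets 2 and 1, beside the one that was already there.
- **Swollen packs:** both were held only by their narrow sides and stand upright in the safety box.
- **Empty packs:** the four sound ones stand in hub bays 0 to 3.
- **Hub on:** I pushed the switch back on to its stop, with about 12 N measured before a last 2 mm push.

**Last checks:** the final top and scene pictures show every pack upright and level in its place. The paddle is within about 1 pixel of where it was at the start, when the hub was on. The bystanders in view are where they were, as are the caddy and the yellow look-alike. The arm stands clear of everything.

**What was less certain:**
- The wrist camera put things about 3 pixels (2–4 mm) to one side of the top-camera positions, which was within the fit tolerances.
- The switch's on-stop came about 8 mm further along than I expected.
- In the last look before switching on, the automatic measurement of the hub packs merged them into one shape. I checked those by eye and by the placing height and force.

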